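# Scoop ceramic packing balls into a glass column

### The job

With the steel scoop, move at least four of the six ceramic balls from the grey tray into the glass column, without touching a ball with the gripper and without leaving any on the bench; balls left over stay in the tray. Then stand the scoop upright on the bare bench again, empty, and let go; do not bang the glass or disturb the bottle, the jar and the filter.

Things in the scene. Friction and masses are not known exactly. Their poses are not given: they have to be found in the camera images.
- tray: Grey fixed tray, 265 x 130 mm, 46 high. Origin: centre of underside; x along its length, z up. Inside: level floor 6 mm above the bench, 165 (x) by 64 (y) mm, centred; from its edges the ends slope up and out at 45 degrees, the sides at 60 from level, to the rim. Balls lie singly on the floor between x -5 and +71 mm, -x part empty. +x points away from the robot, up to 20 degrees askew.
- scoop: Steel scoop standing on its flat floor, 0.18 to 0.29 kg. Origin: underside centre of bowl; x out of the open front, z up. Bowl x -33 to +33 mm, 58 wide (54 inside), sheet 2 mm, back 36 high; sides 34 high, 19 from x = +10, none beyond +23. Black flat handle, 120 long, 10 thick, 26 wide (along y), from the back wall, leaning back to -x 12 degrees from z. Stands by itself.
- scoop_grip (a point): Point on the handle's centre line, 75 mm up along the handle from its foot: x -48.6, y 0, z +101.4 mm in the scoop's frame. The handle runs from 75 mm below this point to 45 mm beyond it. Axes as the scoop's. Grip the 10 mm thickness with the tool pointing down along the leaning handle.
- scoop_lip (a point): Middle of the scoop's open front edge, at the underside: x +33, y 0, z 0 mm in the scoop's frame. Axes as the scoop's.
- column: Lower section of a packed-bed column, fixed upright on the bench: clear glass cylinder 132 mm outside, 124 mm inside diameter, rim 80 mm above the bench, inner floor at 16 mm, open at the top, on a 140 mm steel foot, with three 10 mm steel tie rods against its outside (78 mm high, out to 78 mm from the axis). Origin: centre of its underside, z up.
- column_mouth (a point): Centre of the column's open mouth, level with the rim, 80 mm above the bench.
- bottle: Bystander: loose bottle, 52 mm diameter, 120 mm high, to the left of the tray's far end. Origin: centre of its underside.
- jar: Bystander: loose jar with a black cap, 56 mm diameter, 65 mm high, to the right of the tray's far end. Origin: centre of its underside.
- filter: Bystander: loose white disc filter, 54 mm diameter, 42 mm high, on the bench at the robot's right. Origin: centre of its underside.
- ball0: White ceramic ball, 18 mm diameter, about 12 g, loose in the tray; on the scoop's floor it starts to roll or slide only at about 11 to 17 degrees of slope. Origin: its centre.
- ball1: White ceramic ball, 18 mm diameter, about 12 g, loose in the tray; on the scoop's floor it starts to roll or slide only at about 11 to 17 degrees of slope. Origin: its centre.
- ball2: White ceramic ball, 18 mm diameter, about 12 g, loose in the tray; on the scoop's floor it starts to roll or slide only at about 11 to 17 degrees of slope. Origin: its centre.
- ball3: White ceramic ball, 18 mm diameter, about 12 g, loose in the tray; on the scoop's floor it starts to roll or slide only at about 11 to 17 degrees of slope. Origin: its centre.
- ball4: White ceramic ball, 18 mm diameter, about 12 g, loose in the tray; on the scoop's floor it starts to roll or slide only at about 11 to 17 degrees of slope. Origin: its centre.
- ball5: White ceramic ball, 18 mm diameter, about 12 g, loose in the tray; on the scoop's floor it starts to roll or slide only at about 11 to 17 degrees of slope. Origin: its centre.
There are look-alikes about, which are no part of the job. What is shaped like the column but green is not meant.

How it is judged:
By the outcome, as a careful person would: the job done as asked, in the order asked, and still so for the second after the job is handed in, with the robot touching nothing.
It also fails if it takes over 64 s, if anything falls off the work surface, if the arm or the gripper's body presses on something with over 40 N, if the wrist force passes 120 N, or if a joint passes its speed limit or range.

### The arm

A 7-joint arm with a two-finger parallel gripper is mounted at the origin on the work surface. World frame = base frame: x ahead of the robot, y to its left, z up, the work surface at z = 0. Lengths are in m, angles in rad, forces in N, time in s.
With the tool pointing down it reaches from about 0.35 to 0.775 m from the base axis. Payload 3.1 kg.
Tool frame: the origin (TCP) lies between the finger pads, 19 mm behind the fingertips; this is the grasp point; z points along the fingers, y is the line along which they close (so a half turn about z gives the same grasp; the last joint's range is limited). The gripper opens to 85 mm and grips with 20 to 120 N. Pads are 22 mm wide; open, the fingers measure 114 mm over their backs; the gripper's body (76 mm by 85 mm) begins 54 mm behind the grasp point. The pads swing forward as they close: fully open they stand 13 mm farther back than shut.
Start: joints at [1.115, 0.311, 0.014, 1.512, -0.004, 1.319, -0.027], TCP at [0.221, -0.504, 0.25] pointing down, gripper open.
Joint ranges: [-2.7, 2.7], [-0.3, 1.91], [-1.27, 1.3], [0.12, 2.57], [-1.44, 4.58], [0.2, 2.03], [-3.05, 3.05]. Speed limits (rad/s): [2.79, 2.79, 3.14, 3.14, 3.14, 3.14, 3.14].

### API

Orientations are given as a unit quaternion [x, y, z, w].
In Python, from bench import readout, imaging, workorder gives the robot as it stands. The module is installed in compiled form; this text tells all that it offers.
- The arm moves only by the tool jog_arm, never from a script. Its argument "rows" is a list of rows, each an object of numbers: "x", "y", "z": the shift along the world's x, y, z in cm; "wx", "wy", "wz": the turn, a rotation vector about the world's x, y, z in degrees; "jaw": the finger opening in cm, from 0 to 8.54. A call has 1 to 20 rows; each row is the pose to reach, as a shift and turn from the pose commanded when the call began; what a row does not reach only later rows make up. A row lasts 1/8 s, in which the tool goes at most 62.5 mm and 10.7 degrees, less where a joint would pass 70% of its speed; a pose out of reach is approached as far as the arm can. A call with a gripper value outside its range is refused whole. The fingers move at their own pace and stop on an object; "squeeze" is the grip in N (left out, the last holds). Time passes only in rows, so rows that repeat a pose let the fingers close. It gives the time, the measured TCP pose, the force, the opening and the grip force at its end, in the units of the state.
- readout.get_state(): the state, without advancing time (a new reading comes with each control period).
- imaging.snapshot(name): name is "scene" or "side" or "wrist"; returns a dict with "image" (400x640x3 uint8, red, green, blue), "mtx" (3x3 intrinsics, pixels), "world_from_camera" (4x4, takes a point from camera to world coordinates); the wrist camera has in their place "tool_from_camera" (4x4, takes a point from camera to tool coordinates, whose origin is the TCP and whose axes are the flange's). Camera axes: x right, y up, looking along -z (the intrinsics and any distortion apply to the point x, -y, -z); pixel columns grow to the right and rows downward; lengths in m; the calibration is good to about 2 mm. A picture is of the moment at which its call begins: read the wrist's pose just before it. There is no depth.
- workorder.hand_in(): hands the job in; it is judged then, once.
The state is a dict: "time": time; "joints": joint angles; "joint_velocities": joint speeds; "effort": joint torques, N m; "position": TCP position; "tcp_rot": TCP orientation; "contact_force": force on the tool from outside, world axes, zero at the start; "ft_torque": the same for the moment, N m; "opening": finger opening in m; "gripper_force": force on a finger pad.
Only numpy, scipy, OpenCV 4.12 (cv2) and the standard library are available. Lean on these libraries where they do the work, as an engineer would, in place of code of your own. Each camera call takes 0.05 s, during which the arm holds its last target. There are 200 camera calls.

## Working session

There is one attempt and no reset: what is moved stays moved. The work goes in short steps, Python scripts to look and compute and a tool call to move; the robot and the scene stay as the last step left them, time stands still between calls to the robot, and variables do not carry over. Pictures are saved under pics/ and viewed, at most 10 in all, crops included, and the job is handed in when it is done.

Besides the shell and the picture viewer there is one more tool, called after "Emit:" as name([rows], argument=value, ...), one row to a line, values as JSON. jog_arm: Moves the arm, as the interface text tells. Its arguments: {"type":"object","properties":{"rows":{"type":"array"},"squeeze":{"type":"number"}},"required":["rows"]}

```bash
mkdir -p pics
python3 - <<'E'
from bench import readout, imaging
import cv2, pickle
print(readout.get_state())
for n in ("scene","side"):
    s=imaging.snapshot(n); pickle.dump(s,open(n+".pkl","wb"))
    cv2.imwrite(f"pics/{n}0.png",s["image"][:,:,::-1]); print(n,s["mtx"].tolist(),s["world_from_camera"].round(4).tolist(),[k for k in s])
E
```

```text
{'time': 0.0, 'joints': array([ 1.11529252,  0.31173176,  0.01397665,  1.51306066, -0.00441121,
        1.31918094, -0.02720371]), 'joint_velocities': array([-0.00062564,  0.00080353, -0.00171695, -0.00032764,  0.00089163,
       -0.00013732,  0.00063422]), 'effort': array([-1.25823717e-03, -3.79914272e+01,  1.45355165e-01, -2.30591959e+01,
        1.21312123e-02,  1.36629326e-02,  1.36701428e-05]), 'position': array([ 0.22090157, -0.50294476,  0.24891617]), 'tcp_rot': array([ 9.78662656e-01,  2.05470252e-01, -2.80815845e-04, -1.14088304e-03]), 'contact_force': array([-0.46775964,  0.73536986, -0.245001  ]), 'ft_torque': array([-0.00622875, -0.04702404,  0.01721041]), 'gripper_force': 0.0, 'opening': 0.08534097063457297}
scene [[419.0312779697403, 0.0, 324.6198004911405], [0.0, 419.0312779697403, 205.15517666342416], [0.0, 0.0, 1.0]] [[0.5831, -0.6404, 0.4999, 1.2443], [0.8123, 0.4499, -0.3712, -0.5305], [0.0128, 0.6225, 0.7825, 1.2625], [0.0, 0.0, 0.0, 1.0]] ['image', 'mtx', 'world_from_camera']
side [[493.864111287248, 0.0, 321.62465016821307], [0.0, 493.864111287248, 197.84046165945472], [0.0, 0.0, 1.0]] [[0.9708, 0.1298, -0.2018, 0.1921], [-0.2392, 0.5922, -0.7695, -1.1651], [0.0197, 0.7953, 0.6059, 1.0473], [0.0, 0.0, 0.0, 1.0]] ['image', 'mtx', 'world_from_camera']
```

View pics/scene0.png

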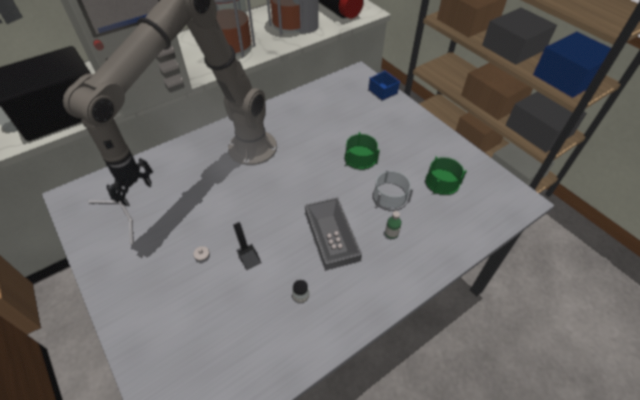

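View pics/side0.png

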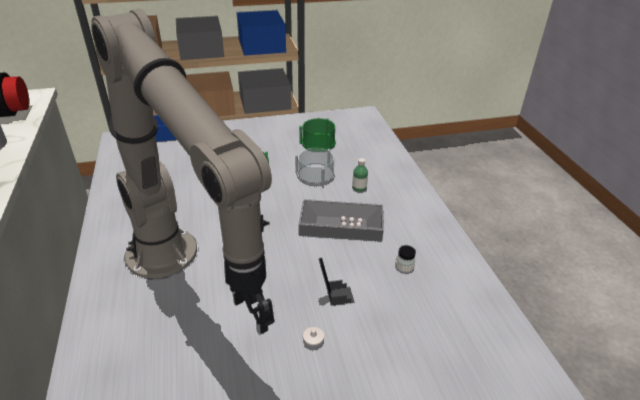

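The scene view shows the scoop at about (246,248), the tray at (332,233) with the balls at (335,241), clear glass column at (391,190), bottle (394,225), jar (300,290) and filter (201,254). In the side view the scoop is at (335,290), tray (342,220), clear column (315,167).
Candidates for the column are the clear one at scene (391,190), green at (362,152) and green at (445,176). I choose the clear one. The scoop has only one candidate, (246,248). Close crops follow.

Run:
```python
import cv2
a=cv2.imread("pics/scene0.png")[165:300,185:415]; cv2.imwrite("pics/sc_crop.png",cv2.resize(a,None,fx=3.4,fy=3.4,interpolation=cv2.INTER_CUBIC))
a=cv2.imread("pics/side0.png")[145:310,290:430]; cv2.imwrite("pics/si_crop.png",cv2.resize(a,None,fx=3.6,fy=3.6,interpolation=cv2.INTER_CUBIC))
```

```text
(no output)
```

View pics/sc_crop.png

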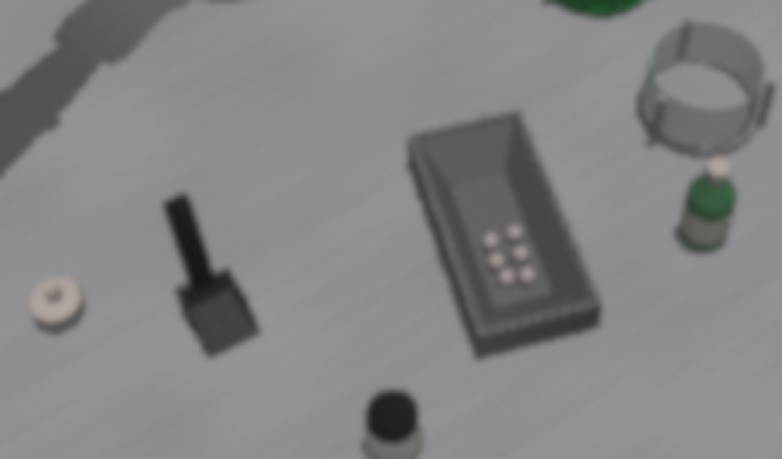

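View pics/si_crop.png

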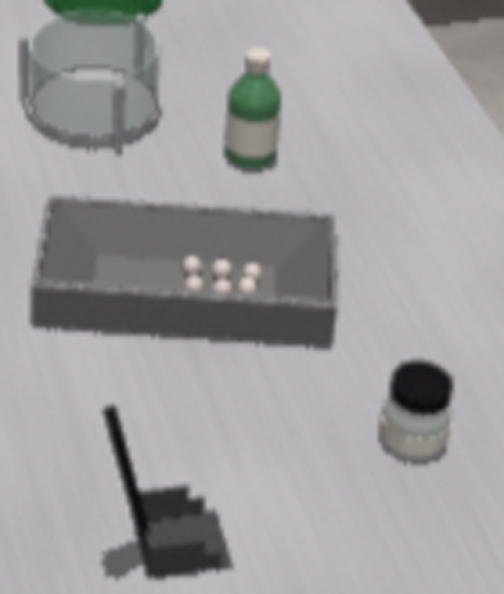

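The crops confirm the clear glass column (scene crop (705,90)), and show the 3×2 balls, the tray corners and the scoop's handle and bowl corners. I'll fit poses from these pixels.

```bash
cat > h.py <<'E'
import numpy as np, pickle
from scipy.optimize import least_squares
from scipy.spatial.transform import Rotation as R
C={n:pickle.load(open(n+".pkl","rb")) for n in ("scene","side")}
def proj(n,P):
    c=C[n]; T=np.linalg.inv(c["world_from_camera"]); p=np.atleast_2d(P)@T[:3,:3].T+T[:3,3]
    q=(p*[1,-1,-1])@c["mtx"].T; return q[:,:2]/q[:,2:]
def ray(n,uv,z):
    c=C[n]; W=c["world_from_camera"]; d=np.linalg.inv(c["mtx"])@[uv[0],uv[1],1]; d=W[:3,:3]@(d*[1,-1,-1])
    return (W[:3,3]+d*(z-W[2,3])/d[2])
def full(n,uv):
    s,o=(3.4,(185,165)) if n=="scene" else (3.6,(290,145)); return (np.array(uv)+.5)/s+o-.5
def pose(p,P):
    c,s=np.cos(p[2]),np.sin(p[2]); P=np.array(P,float)/1000
    return np.c_[P[:,0]*c-P[:,1]*s+p[0],P[:,0]*s+P[:,1]*c+p[1],P[:,2]]
def fit(obs,x0):
    def f(p): return np.concatenate([(proj(n,pose(p,[P]))[0]-full(n,uv)) for n,P,uv in obs])
    r=least_squares(f,x0,loss="soft_l1"); return r.x,r.fun.reshape(-1,2).round(1)
E
python3 - <<'E'
from h import *
a,b=132.5,65
tr=[("scene",(-a,-b,46),(408,138)),("scene",(-a,b,46),(520,113)),("scene",(a,b,46),(598,303)),("scene",(a,-b,46),(480,335)),("scene",(a,-b,0),(478,357)),("scene",(a,b,0),(600,325)),
("side",(-a,b,46),(48,200)),("side",(a,b,46),(333,217)),("side",(a,-b,46),(336,303)),("side",(-a,-b,46),(33,290)),("side",(-a,-b,0),(33,327)),("side",(a,-b,0),(332,346))]
t,r=fit(tr,[.5,0,0]); print("tray",t.round(4),np.degrees(t[2]),r.tolist())
sc=[("scene",(-58,0,145.4),(176,200)),("scene",(33,29,0),(258,330)),("scene",(33,-29,0),(212,355)),("scene",(-33,-29,36),(180,290)),("scene",(-33,29,36),(228,270)),
("side",(-58,0,145.4),(110,408)),("side",(33,-29,0),(230,568)),("side",(-33,-29,0),(150,577))]
s,r=fit(sc,[.5,-.2,0]); print("scoop",s.round(4),np.degrees(s[2]),r.tolist())
th=np.linspace(0,2*np.pi,120)
def ring(p,rad,z): return np.c_[p[0]+rad*np.cos(th),p[1]+rad*np.sin(th),0*th+z]
def cf(p):
    e=[]
    q=proj("side",ring(p,.066,.08)); e+=[q[:,0].min()-full("side",(32,0))[0],q[:,0].max()-full("side",(159,0))[0]]
    q=proj("side",ring(p,.07,.0)); e+=[q[:,1].max()-full("side",(0,146))[1]]
    q=proj("scene",ring(p,.066,.08)); e+=[q[:,0].min()-full("scene",(652,0))[0],q[:,0].max()-full("scene",(765,0))[0],q[:,1].min()-full("scene",(0,22))[1]]
    q=proj("scene",ring(p,.07,.0)); e+=[q[:,1].max()-full("scene",(0,155))[1],q[:,0].min()-full("scene",(638,0))[0]]
    return np.array(e)
c=least_squares(cf,[.5,.2]); print("col",c.x.round(4),c.fun.round(1))
for n,l in (("scene",[(491,240),(515,231),(497,260),(521,252),(506,276),(527,273)]),("side",[(192,263),(222,267),(252,270),(194,284),(221,286),(248,285)])):
    for uv in l:
        w=ray(n,full(n,uv),.015)-[t[0],t[1],0]; k=R.from_euler("z",-t[2]).apply(w)*1000; print(n,k[:2].round(1))
for nm,n,uv,z in (("filter","scene",(55,297),.04),("jar","scene",(392,410),.065),("bottle","scene",(718,165),.12),("jar","side",(421,378),.065),("bottle","side",(257,53),.12)): print(nm,ray(n,full(n,uv),z).round(3))
E
```

```text
tray [ 0.5667  0.0075 -0.3173] -18.180768768100066 [[-0.3, -0.9], [-0.1, -1.4], [1.8, 0.1], [0.1, 0.5], [0.4, 0.9], [0.1, 0.7], [-0.5, -0.6], [0.3, -0.3], [0.4, 1.6], [-0.7, -0.3], [-0.6, 0.5], [0.1, 0.7]]
scoop [ 0.4831 -0.2829 -0.0602] -3.451444765940807 [[0.6, -0.7], [1.6, 0.3], [-0.1, 0.7], [-0.4, 0.2], [0.7, -1.4], [0.2, 2.8], [0.4, 0.0], [-1.0, 0.6]]
col [0.5522 0.304 ] [-0.9  0.3  1.2 -0.6  1.3 -0.6  0.7  0.3]
scene [  6.4 -12.5]
scene [ 2.8 15.5]
scene [ 32.3 -14.3]
scene [30.1 13. ]
scene [ 54.  -11.5]
scene [56.9 10.6]
side [ 5.5 21.8]
side [32.9 18.8]
side [60.2 17.2]
side [ 8.5 -7.6]
side [32.8 -8. ]
side [56.9 -4.2]
filter [ 0.386 -0.415  0.04 ]
jar [ 0.698 -0.216  0.065]
bottle [0.684 0.191 0.12 ]
jar [ 0.701 -0.211  0.065]
bottle [0.687 0.197 0.12 ]
```

```bash
cat >> h.py <<'E'
L=np.radians(12)
def toolR(yaw,pitch=0):
    """tool orientation for scoop yaw, pitch = lip-down angle (deg)"""
    B=R.from_euler("z",yaw,degrees=True)*R.from_euler("y",pitch,degrees=True)
    z=np.array([np.sin(L),0,-np.cos(L)]); y=np.array([np.cos(L),0,np.sin(L)]); x=np.cross(y,z)
    return B*R.from_matrix(np.c_[x,y,z]),B
GRIP=np.array([-.0486,0,.1014])
def tcp_for(pt,ptlocal,yaw,pitch=0,g=GRIP):
    """TCP so that scoop point ptlocal lies at pt"""
    T,B=toolR(yaw,pitch); return np.array(pt)+B.apply(g-np.array(ptlocal)),T
def row(p0,R0,p,Rt):
    d=(np.array(p)-p0)*100; w=np.degrees((Rt*R0.inv()).as_rotvec())
    print("xyz cm",d.round(2).tolist(),"w deg",w.round(2).tolist(),"n>=",max(np.linalg.norm(d)/6.25,np.linalg.norm(w)/10.7).round(1))
def now():
    from bench import readout
    s=readout.get_state(); return s["position"],R.from_quat(s["tcp_rot"]),s
E
python3 - <<'E'
from h import *
p0,R0,s=now()
T,B=toolR(-3.5); g=np.array([.4831,-.2829,0])+B.apply(GRIP); print(g)
row(p0,R0,g+B.apply([-np.sin(L),0,np.cos(L)])*.16,T)
c=np.array([.4831,-.2829,0])
print(R0.apply([0,1,0]),T.apply([0,1,0]))
E
```

```text
[ 0.43459065 -0.27993304  0.1014    ]
xyz cm [18.05, 22.51, 0.89] w deg [-7.29, -10.46, 62.55] n>= 6.0
[ 0.40212698 -0.91558148 -0.00210783] [ 0.97632316 -0.05971448  0.20791169]
```

Emit:
jog_arm([
  {"x": 9, "y": 11.2, "z": 2, "wx": -3.6, "wy": -5.2, "wz": 31, "jaw": 5},
  {"x": 18.05, "y": 22.5, "z": 0.9, "wx": -7.3, "wy": -10.5, "wz": 62.5, "jaw": 5},
  {"x": 18.05, "y": 22.5, "z": 0.9, "wx": -7.3, "wy": -10.5, "wz": 62.5, "jaw": 5},
  {"x": 18.05, "y": 22.5, "z": 0.9, "wx": -7.3, "wy": -10.5, "wz": 62.5, "jaw": 5},
  {"x": 18.05, "y": 22.5, "z": 0.9, "wx": -7.3, "wy": -10.5, "wz": 62.5, "jaw": 5},
  {"x": 18.05, "y": 22.5, "z": 0.9, "wx": -7.3, "wy": -10.5, "wz": 62.5, "jaw": 5},
  {"x": 18.05, "y": 22.5, "z": 0.9, "wx": -7.3, "wy": -10.5, "wz": 62.5, "jaw": 5},
  {"x": 18.05, "y": 22.5, "z": 0.9, "wx": -7.3, "wy": -10.5, "wz": 62.5, "jaw": 5},
])

```text
time: 1.1
position: [0.4012, -0.2791, 0.2588]
tcp_rot: [0.726, 0.68, 0.072, 0.077]
contact_force: [-0.7, 0.4, -0.5]
opening: 0.0496
gripper_force: 0.0
```

```bash
cat >> h.py <<'E'
def wrist(tag):
    import cv2
    from bench import imaging
    p,q,_=now(); s=imaging.snapshot("wrist"); W=np.eye(4); W[:3,:3]=q.as_matrix(); W[:3,3]=p
    c={"image":s["image"],"mtx":s["mtx"],"world_from_camera":W@s["tool_from_camera"],"tfc":s["tool_from_camera"]}; pickle.dump(c,open(tag+".pkl","wb")); cv2.imwrite(f"pics/{tag}.png",s["image"][:,:,::-1]); return c
E
python3 - <<'E'
from h import *
p,q,s=now(); print(p,s["time"],s["joints"].round(3)); row(p,q,p,toolR(-3.5)[0])
c=wrist("w1"); print(c["mtx"].tolist(),c["tfc"].round(3).tolist())
E
```

```text
[ 0.4012411  -0.27907516  0.25876865] 1.1 [ 0.92   0.072 -0.279  1.803 -0.108  1.094  0.619]
xyz cm [0.0, 0.0, 0.0] w deg [-0.05, 0.12, 0.26] n>= 0.0
[[346.4095389472075, 0.0, 320.5443995996547], [0.0, 346.4095389472075, 197.91033197306717], [0.0, 0.0, 1.0]] [[0.001, 0.95, 0.312, 0.079], [1.0, -0.001, 0.0, -0.0], [0.0, 0.312, -0.95, -0.124], [0.0, 0.0, 0.0, 1.0]]
```

View pics/w1.png

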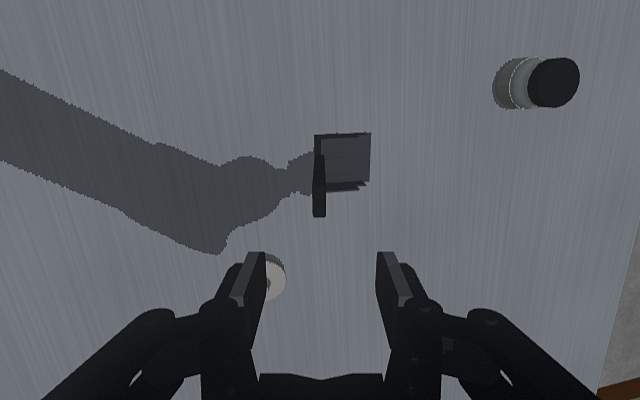

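The wrist view shows the scoop at (315–371, 132–217): handle top around (319,199), front lip at x≈371, y 132–185. The filter is at (272,278) and the jar at (550,82). I'll read edges numerically and refit.

Run:
```python
from h import *
C["w1"]=pickle.load(open("w1.pkl","rb")); g=C["w1"]["image"].mean(2).astype(int)
for y in list(range(128,140,2))+list(range(176,222,4)): print(y,g[y,306:380:2].tolist())
s=[.4831,-.2829,np.radians(-3.45)]
for P in [(33,29,0),(33,-29,0),(-33,29,36),(-33,-29,36),(-53,13,146),(-53,-13,146),(-63,13,144),(-63,-13,144)]: print(P,proj("w1",pose(s,[P])).round(1))
```

```text
128 [113, 116, 115, 116, 117, 118, 115, 114, 113, 116, 118, 115, 119, 114, 119, 113, 118, 119, 118, 118, 120, 119, 117, 118, 120, 119, 117, 121, 119, 118, 117, 120, 115, 119, 118, 123, 117]
130 [115, 115, 116, 116, 116, 117, 114, 114, 114, 116, 118, 116, 119, 114, 119, 114, 119, 120, 117, 118, 121, 118, 118, 118, 121, 121, 119, 121, 122, 120, 119, 121, 116, 119, 117, 122, 117]
132 [114, 115, 116, 115, 117, 119, 114, 116, 116, 120, 122, 121, 126, 123, 125, 94, 126, 126, 124, 124, 127, 126, 112, 113, 95, 91, 89, 94, 93, 58, 95, 96, 83, 122, 117, 121, 116]
134 [114, 115, 116, 115, 86, 86, 84, 82, 85, 69, 42, 42, 36, 36, 37, 34, 38, 37, 27, 28, 28, 29, 30, 32, 34, 36, 31, 32, 35, 38, 49, 56, 50, 122, 117, 122, 118]
136 [114, 115, 116, 116, 29, 33, 34, 35, 36, 36, 35, 38, 36, 35, 36, 36, 36, 37, 36, 35, 36, 37, 35, 33, 34, 34, 45, 55, 60, 60, 60, 60, 49, 122, 117, 122, 117]
138 [113, 115, 116, 116, 38, 36, 35, 36, 37, 43, 41, 45, 46, 49, 50, 50, 50, 52, 52, 55, 54, 55, 54, 57, 57, 57, 59, 59, 57, 59, 59, 58, 48, 121, 117, 122, 118]
176 [72, 70, 67, 77, 23, 27, 25, 27, 29, 23, 56, 54, 54, 
[... 1590 characters left out ...]
7, 115, 120, 117, 118, 117, 117, 117, 117, 116, 114, 115, 121, 112, 118, 114, 115]
216 [113, 117, 118, 128, 20, 23, 22, 22, 21, 13, 126, 118, 117, 116, 117, 121, 118, 118, 119, 118, 118, 115, 120, 118, 118, 115, 117, 117, 117, 116, 112, 114, 120, 113, 118, 114, 115]
220 [112, 116, 118, 117, 119, 118, 112, 121, 118, 117, 119, 119, 118, 115, 119, 121, 119, 117, 119, 118, 118, 115, 120, 118, 117, 116, 117, 117, 116, 118, 112, 116, 119, 112, 118, 114, 115]
(33, 29, 0) [[371.2 128.8]]
(33, -29, 0) [[369.3 177.9]]
(-33, 29, 36) [[321.6 135. ]]
(-33, -29, 36) [[321.8 190. ]]
(-53, 13, 146) [[327.  179.1]]
(-53, -13, 146) [[326.9 213. ]]
(-63, 13, 144) [[312.7 179.2]]
(-63, -13, 144) [[313.2 213.1]]
```

```bash
cat >> h.py <<'E'
_f=full
def full(n,uv): return np.array(uv,float) if n.startswith("w") else _f(n,uv)
E
python3 - <<'E'
import h; from h import *
h.full=full
C["w1"]=pickle.load(open("w1.pkl","rb"))
obs=[("w1",(33,29,0),(371.3,132.3)),("w1",(33,-29,0),(369.5,182.5)),("w1",(-53,-13,146),(325.3,217.7)),("w1",(-63,-13,144),(312.5,217.7)),("w1",(-33,29,0),(313.5,134.3)),("w1",(-33,-29,36),(320,190.5))]
s,r=fit(obs,[.4831,-.2829,-.06]); print("scoop",s.round(4),np.degrees(s[2]),r.tolist())
y=np.degrees(s[2])
p0,R0,_=now(); T,B=toolR(y); g=np.array([s[0],s[1],0])+B.apply(GRIP)
u=B.apply([-np.sin(L),0,np.cos(L)])
row(p0,R0,g+u*.07,T); row(p0,R0,g,T)
E
```

```text
scoop [ 0.4821 -0.2869 -0.07  ] -4.008956627433933 [[-0.6, 0.4], [-1.2, -1.0], [0.4, -0.2], [-0.5, -0.2], [0.7, -0.3], [0.8, 2.9]]
xyz cm [1.77, -0.34, -8.9] w deg [-0.05, 0.13, -0.29] n>= 1.5
xyz cm [3.22, -0.45, -15.74] w deg [-0.05, 0.13, -0.29] n>= 2.6
```

Emit:
jog_arm([
  {"x": 1.77, "y": -0.34, "z": -8.9, "wz": -0.3, "jaw": 5},
  {"x": 1.77, "y": -0.34, "z": -8.9, "wz": -0.3, "jaw": 5},
  {"x": 2.5, "y": -0.4, "z": -12.3, "wz": -0.3, "jaw": 5},
  {"x": 3.2, "y": -0.45, "z": -15.7, "wz": -0.3, "jaw": 5},
  {"x": 3.2, "y": -0.45, "z": -15.7, "wz": -0.3, "jaw": 5},
  {"x": 3.2, "y": -0.45, "z": -15.7, "wz": -0.3, "jaw": 5},
  {"x": 3.2, "y": -0.45, "z": -15.7, "wz": -0.3, "jaw": 0.6},
  {"x": 3.2, "y": -0.45, "z": -15.7, "wz": -0.3, "jaw": 0.6},
  {"x": 3.2, "y": -0.45, "z": -15.7, "wz": -0.3, "jaw": 0.6},
  {"x": 3.2, "y": -0.45, "z": -15.7, "wz": -0.3, "jaw": 0.6},
  {"x": 3.2, "y": -0.45, "z": -15.7, "wz": -0.3, "jaw": 0.6},
  {"x": 3.2, "y": -0.45, "z": -15.7, "wz": -0.3, "jaw": 0.6},
  {"x": 3.2, "y": -0.45, "z": -15.7, "wz": -0.3, "jaw": 0.6},
], squeeze=80)

```text
validation failed for argument at $.ro...
```

Emit:
jog_arm([
  {"x": 1.77, "y": -0.34, "z": -8.9, "wx": 0, "wy": 0, "wz": -0.3, "jaw": 5},
  {"x": 1.77, "y": -0.34, "z": -8.9, "wx": 0, "wy": 0, "wz": -0.3, "jaw": 5},
  {"x": 2.5, "y": -0.4, "z": -12.3, "wx": 0, "wy": 0, "wz": -0.3, "jaw": 5},
  {"x": 3.2, "y": -0.45, "z": -15.7, "wx": 0, "wy": 0, "wz": -0.3, "jaw": 5},
  {"x": 3.2, "y": -0.45, "z": -15.7, "wx": 0, "wy": 0, "wz": -0.3, "jaw": 5},
  {"x": 3.2, "y": -0.45, "z": -15.7, "wx": 0, "wy": 0, "wz": -0.3, "jaw": 0.6},
  {"x": 3.2, "y": -0.45, "z": -15.7, "wx": 0, "wy": 0, "wz": -0.3, "jaw": 0.6},
  {"x": 3.2, "y": -0.45, "z": -15.7, "wx": 0, "wy": 0, "wz": -0.3, "jaw": 0.6},
  {"x": 3.2, "y": -0.45, "z": -15.7, "wx": 0, "wy": 0, "wz": -0.3, "jaw": 0.6},
  {"x": 3.2, "y": -0.45, "z": -15.7, "wx": 0, "wy": 0, "wz": -0.3, "jaw": 0.6},
  {"x": 3.2, "y": -0.45, "z": -15.7, "wx": 0, "wy": 0, "wz": -0.3, "jaw": 0.6},
], squeeze=80)

```text
time: 2.52
position: [0.4339, -0.2836, 0.1032]
tcp_rot: [0.726, 0.679, 0.072, 0.078]
contact_force: [-3.1, 1.4, 7.9]
opening: 0.0091
gripper_force: 79.2
```

Run:
```python
from h import *
p,q,s=now(); print(p,s["contact_force"],s["ft_torque"],s["opening"],s["gripper_force"]); row(p,q,p,toolR(-4)[0])
g=np.array([.4821,-.2869,0])+toolR(-4)[1].apply(GRIP); print(g)
```

```text
[ 0.43391215 -0.28357803  0.10316735] [-3.11192507  1.44080596  7.89965691] [0.05769145 0.60799076 0.02966372] 0.009068965090645958 79.15584683418274
xyz cm [0.0, 0.0, 0.0] w deg [0.06, 0.22, -0.14] n>= 0.0
[ 0.43361839 -0.28350984  0.1014    ]
```

Run:
```python
from h import *
p,q,s=now()
lip=pose([.5667,.0075,np.radians(-18.2)],[(-30,0,120)])[0]
P,T=tcp_for(lip,[.033,0,0],-18.2,0,[-.0486,0,.1032]); row(p,q,P,T)
```

```text
xyz cm [2.68, 32.59, 12.0] w deg [0.09, 0.21, -14.34] n>= 5.6
```

Emit:
jog_arm([
  {"x": 0, "y": 0, "z": 4, "wx": 0, "wy": 0, "wz": 0, "jaw": 0.6},
  {"x": 0, "y": 0, "z": 8, "wx": 0, "wy": 0, "wz": 0, "jaw": 0.6},
  {"x": 0, "y": 2, "z": 12, "wx": 0, "wy": 0, "wz": 0, "jaw": 0.6},
  {"x": 0.5, "y": 7, "z": 12, "wx": 0, "wy": 0, "wz": -3, "jaw": 0.6},
  {"x": 1, "y": 12, "z": 12, "wx": 0, "wy": 0.1, "wz": -6, "jaw": 0.6},
  {"x": 1.4, "y": 17, "z": 12, "wx": 0, "wy": 0.1, "wz": -9, "jaw": 0.6},
  {"x": 1.8, "y": 22, "z": 12, "wx": 0, "wy": 0.1, "wz": -12, "jaw": 0.6},
  {"x": 2.2, "y": 27, "z": 12, "wx": 0, "wy": 0.2, "wz": -14, "jaw": 0.6},
  {"x": 2.5, "y": 30.5, "z": 12, "wx": 0.1, "wy": 0.2, "wz": -14.3, "jaw": 0.6},
  {"x": 2.7, "y": 32.6, "z": 12, "wx": 0.1, "wy": 0.2, "wz": -14.3, "jaw": 0.6},
  {"x": 2.7, "y": 32.6, "z": 12, "wx": 0.1, "wy": 0.2, "wz": -14.3, "jaw": 0.6},
  {"x": 2.7, "y": 32.6, "z": 12, "wx": 0.1, "wy": 0.2, "wz": -14.3, "jaw": 0.6},
])

```text
time: 4.03
position: [0.4602, 0.0414, 0.2215]
tcp_rot: [0.806, 0.583, 0.061, 0.084]
contact_force: [-0.3, 0.3, -2.9]
opening: 0.0089
gripper_force: 78.4
```

Run:
```python
from h import *
import cv2
p,q,s=now(); print(p,s["contact_force"],s["ft_torque"],s["joints"].round(3)); row(p,q,p,toolR(-18.2)[0])
c=wrist("w2")
C["w2"]=c; a,b=132.5,65
t=[.5667,.0075,np.radians(-18.2)]
for P in [(-a,b,46),(a,b,46),(a,-b,46),(-a,-b,46),(82.5,32,6),(82.5,-32,6),(-82.5,32,6),(-82.5,-32,6)]: print(P,proj("w2",pose(t,[P])).round(1))
cv2.imwrite("pics/w2b.png",cv2.resize(c["image"][:,:,::-1],(800,500),interpolation=cv2.INTER_CUBIC))
```

```text
[0.46018849 0.0414331  0.22149063] [-0.30903893  0.27080849 -2.92470853] [ 0.0738996   0.35773488 -0.039529  ] [ 0.416  0.054 -0.639  1.926  0.164  0.999 -0.614]
xyz cm [0.0, 0.0, 0.0] w deg [-0.04, -0.1, 0.04] n>= 0.0
(-132.5, 65, 46) [[250.7 100.9]]
(132.5, 65, 46) [[531.3  98.3]]
(132.5, -65, 46) [[508.5 223.7]]
(-132.5, -65, 46) [[259.5 246.2]]
(82.5, 32, 6) [[456.5 129.3]]
(82.5, -32, 6) [[449.5 186.8]]
(-82.5, 32, 6) [[304.2 133.6]]
(-82.5, -32, 6) [[305.1 196. ]]
```

View pics/w2b.png

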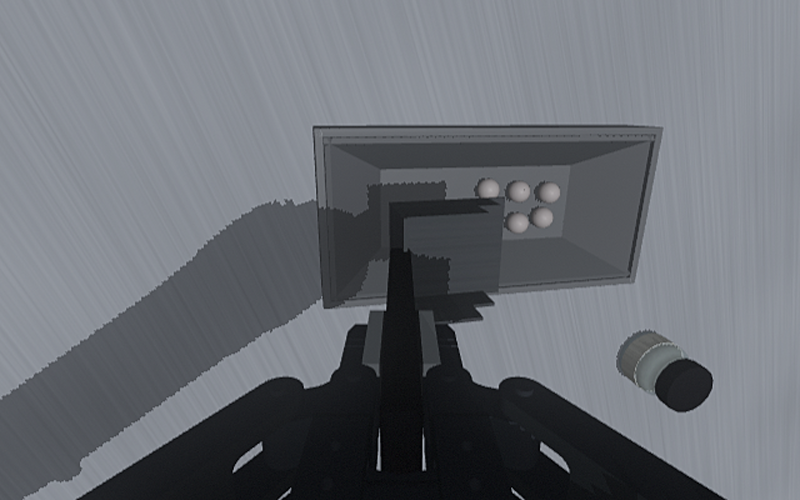

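The wrist view shows the tray rim corners at (314,126), (662,127), (632,281) and (324,307) in the enlarged picture. The balls are at about (487,188), (518,191), (547,191), (517,222) and (541,217), with a sixth hidden behind the scoop. The held scoop's lip runs (503,197)–(499,292).

```bash
cat >> h.py <<'E'
def edgefit(n,segs,x0,w=6,iters=4):
    import cv2
    g=cv2.GaussianBlur(C[n]["image"].mean(2).astype(np.float32),(0,0),.8); x=np.array(x0,float)
    for k in range(iters):
        A=[]
        for a,b in segs:
            P=np.linspace(a,b,42)[2:-2]; uv=proj(n,pose(x,P)); t=uv[-1]-uv[0]; t/=np.linalg.norm(t); nn=np.array([-t[1],t[0]])
            o=np.arange(-w,w+.01,.5); S=uv[:,None]+o[None,:,None]*nn
            v=cv2.remap(g,S[...,0].astype(np.float32),S[...,1].astype(np.float32),cv2.INTER_LINEAR); d=np.abs(np.gradient(v,axis=1))
            j=d.argmax(1); ok=d.max(1)>2.5
            A+=[(P[i],uv[i]+o[j[i]]*nn,nn) for i in np.where(ok)[0]]
        Pm=np.array([a[0] for a in A]); U=np.array([a[1] for a in A]); N=np.array([a[2] for a in A])
        f=lambda p:((proj(n,pose(p,Pm))-U)*N).sum(1)
        r=least_squares(f,x,loss="soft_l1",f_scale=.5); x=r.x; w=max(2.5,w-1.5)
    return x,np.median(np.abs(r.fun)),len(A)
E
python3 - <<'E'
import h; from h import *
h.full=full
C["w2"]=pickle.load(open("w2.pkl","rb")); a,b=132.5,65
obs=[("w2",(-a,b,46),(251.2,100.8)),("w2",(a,b,46),(529.6,101.6)),("w2",(a,-b,46),(505.6,224.8)),("w2",(-a,-b,46),(259.2,245.6)),("w2",(82.5,32,6),(453.6,132)),("w2",(82.5,-32,6),(449,191)),("w2",(-82.5,32,6),(305.6,133.6))]
t,r=fit(obs,[.5667,.0075,-.317]); print("pts",t.round(4),np.degrees(t[2]),r.tolist())
segs=[((-a,b,46),(a,b,46)),((a,b,46),(a,-b,46)),((82.5,32,6),(82.5,-32,6)),((-a,-b,46),(-a,b,46)),((25,32,6),(82.5,32,6)),((40,-b,46),(a,-b,46))]
for k in [segs]+[[s] +segs[1:3] for s in (segs[0],segs[4])]:
    e,m,n=edgefit("w2",k,t); print("edge",e.round(4),np.degrees(e[2]),m,n)
# scoop lip observed vs predicted
p=np.load if 0 else None
W=C["w2"]["world_from_camera"]; Tw=W@np.linalg.inv(C["w2"]["tfc"]); 
B=R.from_matrix(Tw[:3,:3])*toolR(0)[0].inv()
for q,o in (((.033,.029,0),(402.4,157.6)),((.033,-.029,0),(399,233.6))):
    print(proj("w2",Tw[:3,3]+B.apply(np.array(q)-[-.0486,0,.1032])),o)
for uv in [(487,188),(518,191),(547,191),(517,222),(541,217)]:
    k=R.from_euler("z",-e[2]).apply(ray("w2",np.array(uv)*.8,.015)-[e[0],e[1],0]); print((k*1000).round(1))
E
```

```text
pts [ 0.5658  0.0063 -0.3304] -18.92878450508628 [[-0.1, -0.2], [1.4, 0.1], [1.3, 1.7], [-1.2, 0.5], [2.5, -0.3], [-0.4, -2.0], [-1.5, 0.5]]
edge [ 0.5656  0.007  -0.332 ] -19.024985296796718 0.5036496860177417 228
edge [ 0.5604  0.0095 -0.3239] -18.558231254764404 0.038247745499494376 84
edge [ 0.5599  0.0077 -0.3233] -18.525144910628182 0.08849676682535329 85
[[402.53979547 158.32416703]] (402.4, 157.6)
[[396.86517928 233.44772176]] (399, 233.6)
[10.2 15.9 15. ]
[37.8 12.5 15. ]
[64.3 11.6 15. ]
[ 39.5 -14.1  15. ]
[ 61.4 -10.8  15. ]
```

Run:
```python
from h import *
C["w2"]=pickle.load(open("w2.pkl","rb"))
p=np.array([.4602,.0414,.2215]); z=118.3
B=toolR(-18.24)[1]; o=p-B.apply([-.0486,0,.1032]); print("expected",o)
x0=[o[0],o[1],np.radians(-18.24)]
seg=[((33,29,z),(33,-29,z)),((-33,29,34+z),(8,29,34+z)),((-33,29,36+z),(-33,5,36+z))]
for k in (seg,seg[:1],seg[:2]):
    e,m,n=edgefit("w2",k,x0,w=4); print(e.round(4),np.degrees(e[2]).round(2),m,n)
t=[.566,.0071,np.radians(-18.6)]
q,Rn,_=now()
for xt,zb in ((-25,60),(-20,12),):
    lip=pose(t,[(xt,0,zb)])[0]; P,T=tcp_for(lip,[.033,0,0],-18.6,0,[-.0486,0,.1032]); row(q,Rn,P,T)
print("dir",pose([0,0,t[2]],[(1000,0,0)]))
```

```text
expected [0.50635803 0.02618829 0.1183    ]
[ 0.507   0.027  -0.3057] -17.52 0.4265781567239108 95Traceback (most recent call last):
  File "<stdin>", line 8, in <module>
  File "h.py", line 55, in edgefit
    r=least_squares(f,x,loss="soft_l1",f_scale=.5); x=r.x; w=max(2.5,w-1.5)
    return func(*args, **kwargs)
    vector_fun = VectorFunction(
        fun_wrapped,
    ...<6 lines>...
        workers=workers
    )
    self._update_fun()
    ~~~~~~~~~~~~~~~~^^
    self.f = self.fun_wrapped(xp_copy(self.x))
             ~~~~~~~~~~~~~~~~^^^^^^^^^^^^^^^^^
    return np.atleast_1d(self.fun(x))
                         ~~~~~~~~^^^
    return self.f(x, *self.args, **self.kwargs)
           ~~~~~~^^^^^^^^^^^^^^^^^^^^^^^^^^^^^^
  File "h.py", line 54, in <lambda>
    f=lambda p:((proj(n,pose(p,Pm))-U)*N).sum(1)
                        ~~~~^^^^^^
  File "h.py", line 15, in pose
    return np.c_[P[:,0]*c-P[:,1]*s+p[0],P[:,0]*s+P[:,1]*c+p[1],P[:,2]]
                 ~^^^^^
IndexError: too many indices for array: array is 1-dimensional, but 2 were indexed
```

Run:
```python
from h import *
t=[.566,.0071,np.radians(-18.6)]
q,Rn,_=now(); print(q)
for xt,zb in ((-13,50),(-13,7.5),(-13,5.5),(81,5.5)):
    lip=pose(t,[(xt,-.5,zb)])[0]; P,T=tcp_for(lip,[.033,0,0],-18.8,0,[-.0486,0,.1032]); row(q,Rn,P,T)
```

```text
[0.46028864 0.04112239 0.22155473]
xyz cm [1.6, -0.41, -6.84] w deg [-0.05, -0.09, -0.51] n>= 1.1
xyz cm [1.6, -0.41, -11.09] w deg [-0.05, -0.09, -0.51] n>= 1.8
xyz cm [1.6, -0.41, -11.29] w deg [-0.05, -0.09, -0.51] n>= 1.8
xyz cm [10.51, -3.4, -11.29] w deg [-0.05, -0.09, -0.51] n>= 2.5
```

Emit:
jog_arm([
  {"x": 1.6, "y": -0.4, "z": 0, "wx": 0, "wy": -0.1, "wz": -0.5, "jaw": 0.6},
  {"x": 1.6, "y": -0.4, "z": -4, "wx": 0, "wy": -0.1, "wz": -0.5, "jaw": 0.6},
  {"x": 1.6, "y": -0.4, "z": -7, "wx": 0, "wy": -0.1, "wz": -0.5, "jaw": 0.6},
  {"x": 1.6, "y": -0.4, "z": -9, "wx": 0, "wy": -0.1, "wz": -0.5, "jaw": 0.6},
  {"x": 1.6, "y": -0.4, "z": -10.2, "wx": 0, "wy": -0.1, "wz": -0.5, "jaw": 0.6},
  {"x": 1.6, "y": -0.4, "z": -10.8, "wx": 0, "wy": -0.1, "wz": -0.5, "jaw": 0.6},
  {"x": 1.6, "y": -0.4, "z": -11.1, "wx": 0, "wy": -0.1, "wz": -0.5, "jaw": 0.6},
  {"x": 1.6, "y": -0.4, "z": -11.1, "wx": 0, "wy": -0.1, "wz": -0.5, "jaw": 0.6},
  {"x": 1.6, "y": -0.4, "z": -11.1, "wx": 0, "wy": -0.1, "wz": -0.5, "jaw": 0.6},
])

```text
time: 5.2
position: [0.4772, 0.039, 0.1117]
tcp_rot: [0.808, 0.58, 0.063, 0.085]
contact_force: [0.2, -0.6, -2.3]
opening: 0.009
gripper_force: 78.5
```

Run:
```python
from h import *
import cv2
q,Rn,s=now(); print(q,s["contact_force"],s["ft_torque"],s["opening"])
c=wrist("w3"); a=c["image"][90:290,240:560,::-1]; cv2.imwrite("pics/w3b.png",cv2.resize(a,(800,500),interpolation=cv2.INTER_CUBIC))
```

```text
[0.47723586 0.03897755 0.11167718] [ 0.1870744  -0.5905406  -2.29110958] [ 0.10437197  0.36914587 -0.00288465] 0.008978973903511824
```

View pics/w3b.png

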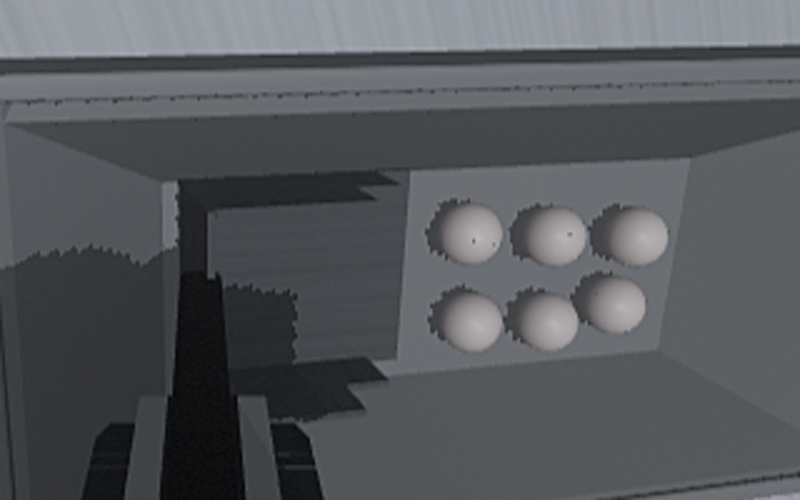

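Scoop is down in the tray's empty end: lip (410,170)–(398,360), floor edges at y≈170 and ≈375. It sits about 2 mm too far to +y, and all six balls lie ahead at x 470–640. I'll shift by −2 mm, settle on the floor and push.

Emit:
jog_arm([
  {"x": -0.06, "y": -0.19, "z": 0, "wx": 0, "wy": 0, "wz": 0, "jaw": 0.6},
  {"x": -0.06, "y": -0.19, "z": -0.3, "wx": 0, "wy": 0, "wz": 0, "jaw": 0.6},
  {"x": -0.06, "y": -0.19, "z": -0.3, "wx": 0, "wy": 0, "wz": 0, "jaw": 0.6},
  {"x": 0.51, "y": -0.38, "z": -0.3, "wx": 0, "wy": 0, "wz": 0, "jaw": 0.6},
  {"x": 1.08, "y": -0.57, "z": -0.3, "wx": 0, "wy": 0, "wz": 0, "jaw": 0.6},
  {"x": 1.65, "y": -0.76, "z": -0.3, "wx": 0, "wy": 0, "wz": 0, "jaw": 0.6},
  {"x": 2.22, "y": -0.96, "z": -0.3, "wx": 0, "wy": 0, "wz": 0, "jaw": 0.6},
  {"x": 2.79, "y": -1.15, "z": -0.3, "wx": 0, "wy": 0, "wz": 0, "jaw": 0.6},
  {"x": 3.36, "y": -1.34, "z": -0.3, "wx": 0, "wy": 0, "wz": 0, "jaw": 0.6},
  {"x": 3.93, "y": -1.53, "z": -0.3, "wx": 0, "wy": 0, "wz": 0, "jaw": 0.6},
  {"x": 4.5, "y": -1.72, "z": -0.3, "wx": 0, "wy": 0, "wz": 0, "jaw": 0.6},
  {"x": 5.07, "y": -1.92, "z": -0.3, "wx": 0, "wy": 0, "wz": 0, "jaw": 0.6},
  {"x": 5.64, "y": -2.11, "z": -0.3, "wx": 0, "wy": 0, "wz": 0, "jaw": 0.6},
  {"x": 6.2, "y": -2.3, "z": -0.3, "wx": 0, "wy": 0, "wz": 0, "jaw": 0.6},
  {"x": 6.2, "y": -2.3, "z": -0.3, "wx": 0, "wy": 0, "wz": 0, "jaw": 0.6},
])

```text
time: 7.12
position: [0.5395, 0.017, 0.1093]
tcp_rot: [0.808, 0.58, 0.063, 0.085]
contact_force: [-3.4, 0.3, 4.3]
opening: 0.009
gripper_force: 79.8
```

```bash
cat >> h.py <<'E'
def crop(tag,y0=90,x0=240):
    import cv2
    c=wrist(tag); cv2.imwrite(f"pics/{tag}b.png",cv2.resize(c["image"][y0:y0+200,x0:x0+320,::-1],(800,500),interpolation=cv2.INTER_CUBIC))
E
python3 - <<'E'
from h import *
q,Rn,s=now(); print(q,s["contact_force"],s["ft_torque"],s["opening"]); row(q,Rn,q,toolR(-18.8)[0]); crop("w4")
E
```

```text
[0.53945167 0.01700594 0.10930756] [-3.39672232  0.30552116  4.33652271] [ 0.14772731  0.64190876 -0.06756612] 0.009044147173878204
xyz cm [0.0, 0.0, 0.0] w deg [-0.12, 0.19, -0.21] n>= 0.0
```

View pics/w4b.png

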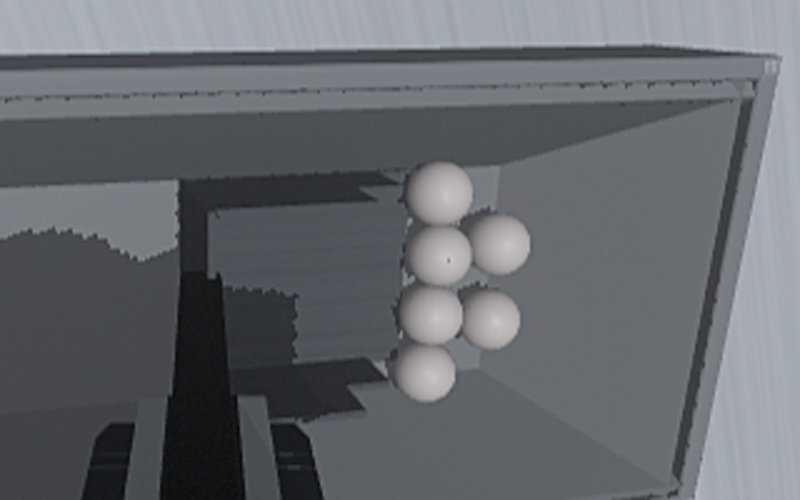

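All six balls are gathered ahead of the lip: front pair (500,243) and (490,319), back row (440,193), (438,255), (431,315) and (425,373). The end slope's foot is at x≈490, so about 28 mm are left to push.

Emit:
jog_arm([
  {"x": 0.4, "y": -0.13, "z": 0, "wx": 0, "wy": 0, "wz": 0, "jaw": 0.6},
  {"x": 0.8, "y": -0.27, "z": 0, "wx": 0, "wy": 0, "wz": 0, "jaw": 0.6},
  {"x": 1.2, "y": -0.4, "z": 0, "wx": 0, "wy": 0, "wz": 0, "jaw": 0.6},
  {"x": 1.6, "y": -0.54, "z": 0, "wx": 0, "wy": 0, "wz": 0, "jaw": 0.6},
  {"x": 2.0, "y": -0.67, "z": 0, "wx": 0, "wy": 0, "wz": 0, "jaw": 0.6},
  {"x": 2.3, "y": -0.77, "z": 0, "wx": 0, "wy": 0, "wz": 0, "jaw": 0.6},
  {"x": 2.5, "y": -0.84, "z": 0, "wx": 0, "wy": 0, "wz": 0, "jaw": 0.6},
  {"x": 2.5, "y": -0.84, "z": 0, "wx": 0, "wy": 0, "wz": 0, "jaw": 0.6},
])

```text
time: 8.18
position: [0.5633, 0.0091, 0.1094]
tcp_rot: [0.808, 0.58, 0.062, 0.084]
contact_force: [-7.5, 2.4, 8.5]
opening: 0.0094
gripper_force: 80.3
```

```bash
cat >> h.py <<'E'
def balls(tag,z=.017):
    import cv2
    im=C[tag]["image"]; m=((im.min(2)>105)&(im[...,0].astype(int)-im[...,2]>5)).astype(np.uint8)
    n,l,st,ce=cv2.connectedComponentsWithStats(m); out=[]
    c=cv2.HoughCircles(cv2.GaussianBlur(m*255,(0,0),1),cv2.HOUGH_GRADIENT,1,14,param1=100,param2=8,minRadius=8,maxRadius=18)
    print("areas",[int(a) for a in st[1:,4] if a>60])
    t=[.566,.0071,np.radians(-18.6)]
    for u in ([] if c is None else c[0]):
        k=R.from_euler("z",-t[2]).apply(ray(tag,u[:2],z)-[t[0],t[1],0])*1000; print(u.round(0),k[:2].round(0))
E
python3 - <<'E'
from h import *
q,Rn,s=now(); print(q,s["contact_force"],s["ft_torque"],s["opening"]); row(q,Rn,q,toolR(-18.8)[0]); crop("w5")
for n in ("w4","w5"):
    C[n]=pickle.load(open(n+".pkl","rb")); balls(n)
B=R.from_quat(s["tcp_rot"])*toolR(0)[0].inv()
l=q+B.apply(np.array([.033,0,0])-[-.0486,0,.1032]); t=[.566,.0071,np.radians(-18.6)]
print("lip tray",R.from_euler("z",-t[2]).apply(l-[t[0],t[1],0])*1000)
E
```

```text
[0.56331187 0.00913419 0.10940771] [-7.51684657  2.39679027  8.51503379] [ 0.16622758  1.13474436 -0.05854584] 0.009400454299050974
xyz cm [0.0, 0.0, 0.0] w deg [-0.12, 0.07, -0.23] n>= 0.0
areas []
areas []
lip tray [78.46034609  1.35238224  6.25311168]
```

View pics/w5b.png

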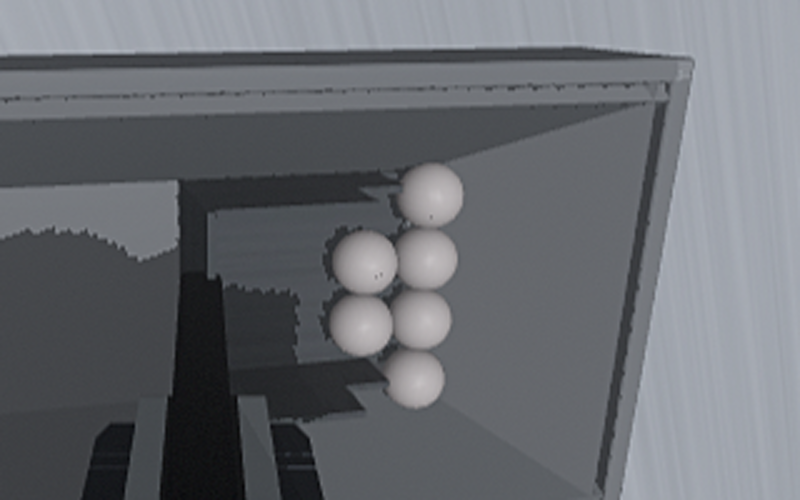

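Two balls are fully in at (365,262) and (361,324). The middle pair (427,258) and (421,320) sits on the lip's edge at x≈405 against the end slope, with the outer two at (431,195) and (415,380). Next: push the last few mm, then slide up along the slope while tilting the scoop back.

Run:
```python
from h import *
q,Rn,s=now(); G=[-.0486,0,.1032]; t=[.566,.0071,np.radians(-18.6)]
q=q.copy(); q[2]=.1087 # commanded
Rn=toolR(-18.9)[0]
for x,z,p in ((78.5,5.5,0),(80.5,5.5,0),(82.5,5.5,0),(85,8.5,-3),(88,12,-6),(91,16,-9),(94,20,-12.5),(97,25,-16),(99,30,-20),(97,36,-22),(90,50,-22),(80,70,-22),(70,90,-22)):
    lip=pose(t,[(x,1.35,z)])[0]; P,T=tcp_for(lip,[.033,0,0],-18.9,p,G); row(q,Rn,P,T)
```

```text
xyz cm [0.03, 0.06, 0.0] w deg [0.0, 0.0, 0.0] n>= 0.0
xyz cm [0.22, -0.0, 0.0] w deg [0.0, 0.0, 0.0] n>= 0.0
xyz cm [0.41, -0.07, 0.0] w deg [0.0, 0.0, 0.0] n>= 0.1
xyz cm [0.15, 0.03, -0.14] w deg [-0.97, -2.84, 0.0] n>= 0.3
xyz cm [-0.05, 0.09, -0.26] w deg [-1.94, -5.68, 0.0] n>= 0.6
xyz cm [-0.22, 0.15, -0.35] w deg [-2.92, -8.51, -0.0] n>= 0.8
xyz cm [-0.43, 0.23, -0.56] w deg [-4.05, -11.83, 0.0] n>= 1.2
xyz cm [-0.61, 0.29, -0.7] w deg [-5.18, -15.14, -0.0] n>= 1.5
xyz cm [-0.9, 0.39, -0.96] w deg [-6.48, -18.92, 0.0] n>= 1.9
xyz cm [-1.31, 0.53, -0.76] w deg [-7.13, -20.81, 0.0] n>= 2.1
xyz cm [-1.97, 0.75, 0.64] w deg [-7.13, -20.81, 0.0] n>= 2.1
xyz cm [-2.92, 1.07, 2.64] w deg [-7.13, -20.81, 0.0] n>= 2.1
xyz cm [-3.87, 1.39, 4.64] w deg [-7.13, -20.81, 0.0] n>= 2.1
```

Emit:
jog_arm([
  {"x": 0.22, "y": -0.06, "z": 0, "wx": 0, "wy": 0, "wz": 0, "jaw": 0.6},
  {"x": 0.42, "y": -0.13, "z": 0, "wx": 0, "wy": 0, "wz": 0, "jaw": 0.6},
  {"x": 0.42, "y": -0.13, "z": 0, "wx": 0, "wy": 0, "wz": 0, "jaw": 0.6},
  {"x": 0.15, "y": -0.03, "z": -0.12, "wx": -0.97, "wy": -2.84, "wz": 0, "jaw": 0.6},
  {"x": -0.05, "y": 0.04, "z": -0.22, "wx": -1.94, "wy": -5.68, "wz": 0, "jaw": 0.6},
  {"x": -0.22, "y": 0.1, "z": -0.33, "wx": -2.92, "wy": -8.51, "wz": 0, "jaw": 0.6},
  {"x": -0.43, "y": 0.18, "z": -0.52, "wx": -4.05, "wy": -11.83, "wz": 0, "jaw": 0.6},
  {"x": -0.61, "y": 0.24, "z": -0.68, "wx": -5.18, "wy": -15.14, "wz": 0, "jaw": 0.6},
  {"x": -0.9, "y": 0.34, "z": -0.9, "wx": -6.48, "wy": -18.92, "wz": 0, "jaw": 0.6},
  {"x": -1.31, "y": 0.48, "z": -0.7, "wx": -7.13, "wy": -20.81, "wz": 0, "jaw": 0.6},
  {"x": -1.31, "y": 0.48, "z": -0.7, "wx": -7.13, "wy": -20.81, "wz": 0, "jaw": 0.6},
  {"x": -1.97, "y": 0.7, "z": 0.6, "wx": -7.13, "wy": -20.81, "wz": 0, "jaw": 0.6},
  {"x": -2.9, "y": 1.0, "z": 2.6, "wx": -7.13, "wy": -20.81, "wz": 0, "jaw": 0.6},
  {"x": -3.9, "y": 1.35, "z": 4.6, "wx": -7.13, "wy": -20.81, "wz": 0, "jaw": 0.6},
  {"x": -3.9, "y": 1.35, "z": 6, "wx": -7.13, "wy": -20.81, "wz": 0, "jaw": 0.6},
  {"x": -3.9, "y": 1.35, "z": 6, "wx": -7.13, "wy": -20.81, "wz": 0, "jaw": 0.6},
])

```text
time: 10.22
position: [0.526, 0.0209, 0.1697]
tcp_rot: [0.777, 0.557, 0.172, 0.238]
contact_force: [0.4, 0.1, -2.7]
opening: 0.0093
gripper_force: 78.6
```

Run:
```python
from h import *
q,Rn,s=now(); print(q,s["contact_force"],s["ft_torque"],s["opening"],s["joints"].round(2)); row(q,Rn,q,toolR(-18.9,-22)[0]); crop("w6",60)
c=pickle.load(open("w6.pkl","rb"))["image"]; w5=pickle.load(open("w5.pkl","rb"))["image"]
print(w5[90+108,240+152],w5[90+128,240+144])
import cv2
def blobs(im):
    i=im.astype(int); m=((i[...,0]-i[...,2]>3)&(i.mean(2)>80)).astype(np.uint8); m=cv2.morphologyEx(m,cv2.MORPH_OPEN,np.ones((3,3)))
    n,l,st,ce=cv2.connectedComponentsWithStats(m); return [(int(st[k,4]),ce[k].round(0).tolist(),st[k,2:4].tolist()) for k in range(1,n) if st[k,4]>80]
print(blobs(w5)); print(blobs(c))
```

```text
[0.52596439 0.02094937 0.16966118] [ 0.3684502   0.11420247 -2.66767597] [0.37603159 1.02363365 0.05602517] 0.00932435689319558 [ 0.05  0.07 -0.35  2.19  0.8   0.51 -1.25]
xyz cm [0.0, 0.0, 0.0] w deg [-0.06, 0.21, -0.21] n>= 0.0
[186 182 183] [181 176 178]
[]
[(11334, [575.0, 342.0], [131, 122])]
```

```bash
cat >> h.py <<'E'
def det(tag,thr=150):
    import cv2
    c=C.setdefault(tag,pickle.load(open(tag+".pkl","rb"))); g=c["image"].mean(2); m=(g>thr).astype(np.uint8)
    d=cv2.distanceTransform(m,cv2.DIST_L2,5); pk=(d==cv2.dilate(d,np.ones((11,11))))&(d>5)&(d<17)
    Tw=c["world_from_camera"]@np.linalg.inv(c["tfc"]); B=R.from_matrix(Tw[:3,:3])*toolR(0)[0].inv(); W=c["world_from_camera"]
    S=np.array(B.inv().apply(W[:3,:3].T).T) if 0 else None
    for v,u in np.argwhere(pk):
        dr=W[:3,:3]@((np.linalg.inv(c["mtx"])@[u,v,1])*[1,-1,-1])
        o=B.inv().apply(W[:3,3]-Tw[:3,3])+[-.0486,0,.1032]; e=B.inv().apply(dr); k=o+e*(.011-o[2])/e[2]
        if abs(k[0])<.12 and abs(k[1])<.12: print((int(u),int(v)),"r",round(float(d[v,u]),1),"scoop",(k[:2]*1000).round(0))
E
python3 - <<'E'
from h import *
for n in ("w4","w5","w6"): print(n); det(n)
g=C["w6"]["image"].mean(2); print(np.histogram(g[60:260,240:560],bins=12))
E
```

```text
w4
(418, 168) r 10.0 scoop [40. 24.]
(418, 188) r 6.0 scoop [41. 10.]
(419, 188) r 6.0 scoop [42. 10.]
(420, 188) r 6.0 scoop [43. 10.]
(442, 188) r 9.4 scoop [60.  9.]
(415, 216) r 9.2 scoop [ 41. -11.]
(415, 217) r 9.2 scoop [ 41. -12.]
(438, 218) r 9.2 scoop [ 59. -14.]
(412, 239) r 8.8 scoop [ 40. -29.]
(413, 239) r 8.8 scoop [ 41. -29.]
(412, 240) r 8.8 scoop [ 40. -30.]
w5
(415, 167) r 9.2 scoop [37. 25.]
(387, 193) r 7.2 scoop [18.  8.]
(388, 193) r 7.2 scoop [19.  8.]
(386, 194) r 7.2 scoop [17.  7.]
(412, 194) r 9.4 scoop [37.  6.]
(410, 218) r 8.8 scoop [ 37. -12.]
(411, 218) r 8.8 scoop [ 38. -13.]
(410, 219) r 8.8 scoop [ 37. -13.]
(386, 221) r 9.4 scoop [ 19. -13.]
(408, 242) r 8.8 scoop [ 37. -31.]
w6
(182, 7) r 6.4 scoop [-103.  117.]
(184, 12) r 6.4 scoop [-102.  115.]
(252, 21) r 5.8 scoop [-67. 112.]
(475, 21) r 15.2 scoop [ 69. 116.]
(188, 25) r 7.4 scoop [-101.  109.]
(188, 26) r 7.4 scoop [-101.  108.]
(189, 26) r 7.4 scoop [-100.  108.]
(181, 29) r 6.0 scoop [-104.  107.]
(214, 29) r 5.4 scoop [-88. 107.]
(424, 31) r 5.6 scoop [ 36. 110.]
(446, 31) r 15.4 scoop 
[... 1255 characters left out ...]
 scoop [-19.  11.]
(489, 199) r 6.0 scoop [100.  -2.]
(489, 200) r 6.0 scoop [100.  -3.]
(489, 201) r 6.0 scoop [100.  -4.]
(354, 206) r 7.6 scoop [-5. -0.]
(354, 207) r 7.6 scoop [-5. -1.]
(360, 230) r 7.2 scoop [ -0. -18.]
(336, 232) r 6.0 scoop [-18. -18.]
(336, 233) r 6.0 scoop [-18. -19.]
(474, 275) r 5.4 scoop [ 97. -66.]
(461, 277) r 11.2 scoop [ 86. -67.]
(460, 293) r 5.8 scoop [ 87. -81.]
(466, 293) r 5.4 scoop [ 92. -82.]
(459, 295) r 5.8 scoop [ 86. -83.]
(461, 303) r 5.4 scoop [ 89. -91.]
(array([   28,  1260,  2145,  8154,  5785,  6893,  5181,  2977,  2372,
       25873,  3206,   126]), array([  5.,  20.,  35.,  50.,  65.,  80.,  95., 110., 125., 140., 155.,
       170., 185.]))
```

At least five balls sit well inside the scoop (scoop x ≤ 0, |y| < 20 mm). Next I plan the transit and pour poses.

Run:
```python
from h import *
q,Rn,s=now(); G=[-.0486,0,.1032]
B=Rn*toolR(0)[0].inv(); l=q+B.apply(np.array([.033,0,0])-G); print("lip now",l)
col=np.array([.5522,.304])
def at(off,z,yaw,p):
    h=np.array([np.cos(np.radians(yaw)),np.sin(np.radians(yaw))]); return np.r_[col+h*off,z]
yw=20; end=at(-.028,.130,yw,-20)
for f in (0,.1,.2,.3,.4,.5,.6,.7,.8,.9,1):
    lip=l+(end-l)*f; lip[2]=max(l[2]+min(1,f*3)*(.130-l[2]),.0); y=-18.9+(yw+18.9)*f; P,T=tcp_for(lip,[.033,0,0],y,-21,G); row(q,Rn,P,T)
print()
P0,T0=tcp_for(end,[.033,0,0],yw,-21,G)
for z,p in ((.12,-12),(.11,-4),(.1,4),(.095,12),(.09,20),(.09,28),(.09,34),(.09,40),(.09,48)):
    P,T=tcp_for(at(-.025,z,yw,p),[.033,0,0],yw,p,G); row(P0,T0,P,T)
```

```text
lip now [ 0.63356849 -0.01600491  0.10346823]
xyz cm [0.13, 0.0, 0.21] w deg [0.3, 1.03, -0.2] n>= 0.1
xyz cm [-1.17, 2.37, 1.01] w deg [0.26, 1.04, 3.69] n>= 0.5
xyz cm [-2.42, 4.73, 1.8] w deg [0.23, 1.05, 7.58] n>= 0.9
xyz cm [-3.62, 7.07, 2.6] w deg [0.19, 1.05, 11.47] n>= 1.3
xyz cm [-4.77, 9.41, 2.87] w deg [0.16, 1.06, 15.36] n>= 1.7
xyz cm [-5.86, 11.75, 2.87] w deg [0.12, 1.07, 19.25] n>= 2.2
xyz cm [-6.91, 14.09, 2.87] w deg [0.09, 1.07, 23.14] n>= 2.6
xyz cm [-7.9, 16.43, 2.87] w deg [0.05, 1.08, 27.03] n>= 3.0
xyz cm [-8.84, 18.78, 2.87] w deg [0.01, 1.08, 30.92] n>= 3.4
xyz cm [-9.73, 21.14, 2.87] w deg [-0.02, 1.09, 34.81] n>= 3.8
xyz cm [-10.56, 23.51, 2.87] w deg [-0.06, 1.09, 38.7] n>= 4.1

xyz cm [1.4, 0.51, 0.69] w deg [-3.08, 8.46, -0.0] n>= 0.8
xyz cm [2.59, 0.94, 1.02] w deg [-5.81, 15.97, 0.0] n>= 1.6
xyz cm [3.94, 1.44, 1.15] w deg [-8.55, 23.49, 0.0] n>= 2.3
xyz cm [5.43, 1.98, 1.58] w deg [-11.29, 31.01, -0.0] n>= 3.1
xyz cm [7.03, 2.56, 1.78] w deg [-14.02, 38.53, 0.0] n>= 3.8
xyz cm [8.7, 3.17, 2.23] w deg [-16.76, 46.04, 0.0] n>= 4.6
xyz cm [9.98, 3.63, 2.41] w deg [-18.81, 51.68, -0.0] n>= 5.1
xyz cm [11.28, 4.1, 2.44] w deg [-20.86, 57.32, 0.0] n>= 5.7
xyz cm [12.99, 4.73, 2.26] w deg [-23.6, 64.84, 0.0] n>= 6.4
```

Emit:
jog_arm([
  {"x": 0, "y": 0, "z": 1.5, "wx": 0, "wy": 0, "wz": 0, "jaw": 0.6},
  {"x": -0.6, "y": 1, "z": 3, "wx": 0, "wy": 0.5, "wz": 1.5, "jaw": 0.6},
  {"x": -1.2, "y": 2.4, "z": 3, "wx": 0, "wy": 1, "wz": 3.7, "jaw": 0.6},
  {"x": -2.4, "y": 4.7, "z": 3, "wx": 0, "wy": 1, "wz": 7.6, "jaw": 0.6},
  {"x": -3.6, "y": 7.1, "z": 3, "wx": 0, "wy": 1, "wz": 11.5, "jaw": 0.6},
  {"x": -4.8, "y": 9.4, "z": 3, "wx": 0, "wy": 1, "wz": 15.4, "jaw": 0.6},
  {"x": -5.9, "y": 11.7, "z": 3, "wx": 0, "wy": 1, "wz": 19.3, "jaw": 0.6},
  {"x": -6.9, "y": 14.1, "z": 3, "wx": 0, "wy": 1, "wz": 23.1, "jaw": 0.6},
  {"x": -7.9, "y": 16.4, "z": 3, "wx": 0, "wy": 1, "wz": 27, "jaw": 0.6},
  {"x": -8.8, "y": 18.8, "z": 3, "wx": 0, "wy": 1, "wz": 30.9, "jaw": 0.6},
  {"x": -9.7, "y": 21.1, "z": 3, "wx": 0, "wy": 1, "wz": 34.8, "jaw": 0.6},
  {"x": -10.3, "y": 22.6, "z": 3, "wx": 0, "wy": 1, "wz": 37.3, "jaw": 0.6},
  {"x": -10.6, "y": 23.5, "z": 3, "wx": 0, "wy": 1, "wz": 38.7, "jaw": 0.6},
  {"x": -10.6, "y": 23.5, "z": 3, "wx": 0, "wy": 1, "wz": 38.7, "jaw": 0.6},
  {"x": -10.6, "y": 23.5, "z": 3, "wx": 0, "wy": 1, "wz": 38.7, "jaw": 0.6},
])

```text
time: 12.15
position: [0.4189, 0.2552, 0.1977]
tcp_rot: [0.55, 0.785, 0.233, 0.163]
contact_force: [1.0, 0.1, -1.5]
opening: 0.0091
gripper_force: 78.6
```

Run:
```python
from h import *
import cv2
q,Rn,s=now(); print(q,s["contact_force"],s["opening"],s["joints"].round(2)); row(q,Rn,q,toolR(20,-21)[0])
wrist("w7")
C["w7"]=pickle.load(open("w7.pkl","rb")); im=C["w7"]["image"]
th=np.linspace(0,2*np.pi,12,endpoint=False); print(proj("w7",np.c_[.5522+.064*np.cos(th),.304+.064*np.sin(th),0*th+.08]).round(0).tolist())
cv2.imwrite("pics/w7b.png",cv2.resize(im[:,:,::-1],(800,500),interpolation=cv2.INTER_CUBIC))
from bench import imaging
for n in ("scene","side"):
    x=imaging.snapshot(n); pickle.dump(x,open(n+"2.pkl","wb"))
a=pickle.load(open("scene2.pkl","rb"))["image"][165:300,300:430,::-1]; b=pickle.load(open("side2.pkl","rb"))["image"][130:260,280:420,::-1]
a=cv2.resize(a,(400,415),interpolation=cv2.INTER_CUBIC); b=cv2.resize(b,(400,371),interpolation=cv2.INTER_CUBIC)
top=np.zeros((415,800,3),np.uint8); top[:,:400]=a; top[:371,400:]=b; cv2.imwrite("pics/both.png",top)
```

```text
[0.41888565 0.25521839 0.1977276 ] [ 1.0183602   0.07990505 -1.50653778] 0.009126715822195871 [-0.17 -0.08 -0.52  2.23  0.35  0.45 -0.62]
xyz cm [0.0, 0.0, 0.0] w deg [0.0, 0.02, 0.0] n>= 0.0
[[426.0, 190.0], [431.0, 157.0], [424.0, 127.0], [405.0, 107.0], [376.0, 105.0], [347.0, 124.0], [327.0, 161.0], [323.0, 201.0], [337.0, 231.0], [361.0, 244.0], [387.0, 239.0], [410.0, 219.0]]
```

Emit:
jog_arm([
  {"x": 1.4, "y": 0.5, "z": 0.7, "wx": -3.1, "wy": 8.5, "wz": 0, "jaw": 0.6},
  {"x": 2.6, "y": 0.95, "z": 1.0, "wx": -5.8, "wy": 16, "wz": 0, "jaw": 0.6},
  {"x": 3.3, "y": 1.2, "z": 1.1, "wx": -7.2, "wy": 19.7, "wz": 0, "jaw": 0.6},
  {"x": 3.95, "y": 1.45, "z": 1.15, "wx": -8.55, "wy": 23.5, "wz": 0, "jaw": 0.6},
  {"x": 4.7, "y": 1.7, "z": 1.35, "wx": -9.9, "wy": 27.2, "wz": 0, "jaw": 0.6},
  {"x": 5.4, "y": 2.0, "z": 1.6, "wx": -11.3, "wy": 31, "wz": 0, "jaw": 0.6},
  {"x": 6.2, "y": 2.25, "z": 1.7, "wx": -12.6, "wy": 34.8, "wz": 0, "jaw": 0.6},
  {"x": 7.0, "y": 2.55, "z": 1.8, "wx": -14, "wy": 38.5, "wz": 0, "jaw": 0.6},
  {"x": 7.85, "y": 2.85, "z": 2.0, "wx": -15.4, "wy": 42.3, "wz": 0, "jaw": 0.6},
  {"x": 8.7, "y": 3.15, "z": 2.2, "wx": -16.8, "wy": 46, "wz": 0, "jaw": 0.6},
  {"x": 9.4, "y": 3.4, "z": 2.3, "wx": -17.8, "wy": 48.9, "wz": 0, "jaw": 0.6},
  {"x": 10.0, "y": 3.65, "z": 2.4, "wx": -18.8, "wy": 51.7, "wz": 0, "jaw": 0.6},
  {"x": 11.3, "y": 4.1, "z": 2.45, "wx": -20.9, "wy": 57.3, "wz": 0, "jaw": 0.6},
  {"x": 13.0, "y": 4.75, "z": 2.3, "wx": -23.6, "wy": 64.8, "wz": 0, "jaw": 0.6},
  {"x": 13.0, "y": 4.75, "z": 2.3, "wx": -23.6, "wy": 64.8, "wz": 0, "jaw": 0.6},
  {"x": 13.0, "y": 4.75, "z": 2.3, "wx": -23.6, "wy": 64.8, "wz": 0, "jaw": 0.6},
  {"x": 13.0, "y": 4.75, "z": 2.3, "wx": -23.6, "wy": 64.8, "wz": 0, "jaw": 0.6},
])

```text
time: 14.42
position: [0.5451, 0.311, 0.2432]
tcp_rot: [0.559, 0.794, -0.17, -0.165]
contact_force: [-1.6, 1.9, -4.9]
opening: 0.0091
gripper_force: 79.3
```

Run:
```python
from h import *
q,Rn,s=now(); print(q,s["contact_force"],s["opening"],s["joints"].round(2)); row(q,Rn,q,toolR(20,48)[0])
B=Rn*toolR(0)[0].inv(); print("lip",q+B.apply(np.array([.033,0,0])-[-.0486,0,.1032]),"heading",B.apply([1,0,0]))
wrist("w8"); 
import cv2
im=cv2.imread("pics/w8.png"); cv2.imwrite("pics/w8b.png",cv2.resize(im,(800,500),interpolation=cv2.INTER_CUBIC))
```

```text
[0.54511875 0.31104504 0.24316863] [-1.59817653  1.8929585  -4.94590988] 0.009115142914665607 [-0.52  0.87  0.14  0.71 -0.23  2.03 -0.11]
xyz cm [0.0, 0.0, 0.0] w deg [-6.82, 6.93, 1.57] n>= 0.9
lip [0.54018411 0.31941823 0.1119652 ] heading [ 0.71919865  0.29229535 -0.63033065]
```

Run:
```python
from h import *
import cv2
c=C["w8"]=pickle.load(open("w8.pkl","rb")); 
for thr in (150,165): print(thr); det("w8",thr)
Tw=c["world_from_camera"]@np.linalg.inv(c["tfc"]); B=R.from_matrix(Tw[:3,:3])*toolR(0)[0].inv()
for k in [(-.033,.029,0),(-.033,-.029,0),(.033,.029,0),(.033,-.029,0),(-.02,0,.011)]: print(k,proj("w8",Tw[:3,3]+B.apply(np.array(k)-[-.0486,0,.1032])).round(0))
g=c["image"].mean(2)
for xy in [(.5522,.304),(.5522+.05,.304),(.5522,.304+.05),(.5522,.304-.05)]: print(xy,proj("w8",[[*xy,.025]]).round(0))
```

```text
150
165
(-0.033, 0.029, 0) [[312. 163.]]
(-0.033, -0.029, 0) [[313. 241.]]
(0.033, 0.029, 0) [[404. 158.]]
(0.033, -0.029, 0) [[398. 234.]]
(-0.02, 0, 0.011) [[335. 207.]]
(0.5522, 0.304) [[429. 198.]]
(0.6022000000000001, 0.304) [[481. 223.]]
(0.5522, 0.354) [[453. 150.]]
(0.5522, 0.254) [[408. 241.]]
```

View pics/w8b.png

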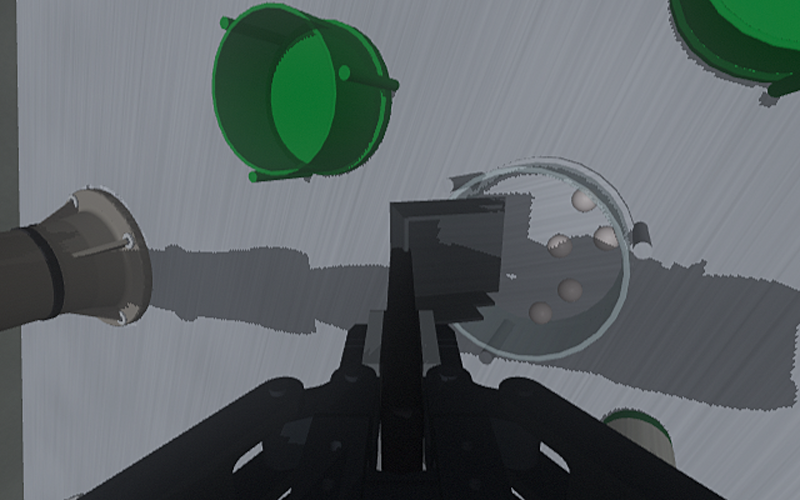

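Five balls lie inside the glass column at (583,200), (605,238), (559,245), (569,290) and (540,313), and the scoop looks empty. Next I retreat upward, level it and head back to the bare bench.

Emit:
jog_arm([
  {"x": 0, "y": 0, "z": 3, "wx": 0, "wy": 0, "wz": 0, "jaw": 0.6},
  {"x": -1, "y": -0.3, "z": 6, "wx": 1.7, "wy": -4.7, "wz": 0, "jaw": 0.6},
  {"x": -3, "y": -1.1, "z": 7, "wx": 5, "wy": -14, "wz": 0, "jaw": 0.6},
  {"x": -5, "y": -1.8, "z": 7, "wx": 8.3, "wy": -23, "wz": 0, "jaw": 0.6},
  {"x": -7, "y": -2.5, "z": 7, "wx": 11.6, "wy": -32, "wz": 0, "jaw": 0.6},
  {"x": -9, "y": -3.2, "z": 7, "wx": 15, "wy": -41, "wz": 0, "jaw": 0.6},
  {"x": -9.7, "y": -3.5, "z": 7, "wx": 16.4, "wy": -45.1, "wz": 0, "jaw": 0.6},
  {"x": -9.7, "y": -3.5, "z": 7, "wx": 16.4, "wy": -45.1, "wz": 0, "jaw": 0.6},
  {"x": -9.7, "y": -3.5, "z": 7, "wx": 16.4, "wy": -45.1, "wz": 0, "jaw": 0.6},
  {"x": -9.7, "y": -3.5, "z": 7, "wx": 16.4, "wy": -45.1, "wz": 0, "jaw": 0.6},
])

```text
time: 15.72
position: [0.4559, 0.2637, 0.3157]
tcp_rot: [0.568, 0.802, 0.167, 0.081]
contact_force: [-0.7, -0.6, -2.8]
opening: 0.0087
gripper_force: 79.5
```

Run:
```python
from h import *
q,Rn,s=now(); print(q,s["contact_force"],s["joints"].round(2)); row(q,Rn,q,toolR(20,0)[0])
P,T=tcp_for([.4821,-.2869,.08],[0,0,0],-4,0,[-.0486,0,.1032]); row(q,Rn,P,T)
```

```text
[0.45587716 0.26370474 0.31568423] [-0.66010299 -0.62266259 -2.77787515] [-0.43 -0.02 -0.14  1.79  0.03  0.99 -0.24]
xyz cm [0.0, 0.0, 0.0] w deg [-6.39, 7.4, 0.19] n>= 0.9
xyz cm [-2.23, -54.72, -13.25] w deg [-4.75, 8.63, -23.75] n>= 9.0
```

Emit:
jog_arm([
  {"x": 0, "y": -2, "z": 0, "wx": -2, "wy": 2.5, "wz": -1, "jaw": 0.6},
  {"x": -0.2, "y": -6, "z": 0, "wx": -3.5, "wy": 5, "wz": -3, "jaw": 0.6},
  {"x": -0.4, "y": -11, "z": 0, "wx": -5, "wy": 7.5, "wz": -6, "jaw": 0.6},
  {"x": -0.6, "y": -16, "z": 0, "wx": -4.8, "wy": 8.6, "wz": -8, "jaw": 0.6},
  {"x": -0.9, "y": -21, "z": -1, "wx": -4.8, "wy": 8.6, "wz": -10, "jaw": 0.6},
  {"x": -1.2, "y": -26, "z": -2, "wx": -4.8, "wy": 8.6, "wz": -12, "jaw": 0.6},
  {"x": -1.4, "y": -31, "z": -3, "wx": -4.8, "wy": 8.6, "wz": -14, "jaw": 0.6},
  {"x": -1.6, "y": -36, "z": -5, "wx": -4.8, "wy": 8.6, "wz": -16, "jaw": 0.6},
  {"x": -1.8, "y": -41, "z": -7, "wx": -4.8, "wy": 8.6, "wz": -18, "jaw": 0.6},
  {"x": -2.0, "y": -46, "z": -9, "wx": -4.8, "wy": 8.6, "wz": -20, "jaw": 0.6},
  {"x": -2.1, "y": -50, "z": -11, "wx": -4.8, "wy": 8.6, "wz": -22, "jaw": 0.6},
  {"x": -2.2, "y": -53.5, "z": -12.5, "wx": -4.8, "wy": 8.6, "wz": -23.7, "jaw": 0.6},
  {"x": -2.2, "y": -54.7, "z": -13.2, "wx": -4.8, "wy": 8.6, "wz": -23.7, "jaw": 0.6},
  {"x": -2.2, "y": -54.7, "z": -13.2, "wx": -4.8, "wy": 8.6, "wz": -23.7, "jaw": 0.6},
  {"x": -2.2, "y": -54.7, "z": -13.2, "wx": -4.8, "wy": 8.6, "wz": -23.7, "jaw": 0.6},
])

```text
time: 17.6
position: [0.433, -0.2834, 0.1834]
tcp_rot: [0.726, 0.68, 0.071, 0.077]
contact_force: [-0.4, 0.5, -2.9]
opening: 0.009
gripper_force: 79.3
```

Run:
```python
from h import *
q,Rn,s=now(); print(q,s["contact_force"],s["joints"].round(2)); row(q,Rn,q,toolR(-4,0)[0])
P,T=tcp_for([.4821,-.2869,.0],[0,0,0],-4,0,[-.0486,0,.1032]); row(q,Rn,P,T)
wrist("w9"); det("w9",150)
```

```text
[ 0.43304902 -0.2833714   0.18339896] [-0.3762725   0.48194653 -2.88241052] [ 0.19  0.19  0.5   1.89 -0.26  0.93  0.74]
xyz cm [0.0, 0.0, 0.0] w deg [0.08, -0.02, -0.19] n>= 0.0
xyz cm [0.06, -0.01, -8.02] w deg [0.08, -0.02, -0.19] n>= 1.3
```

Emit:
jog_arm([
  {"x": 0, "y": 0, "z": -4, "wx": 0, "wy": 0, "wz": 0, "jaw": 0.6},
  {"x": 0, "y": 0, "z": -6.5, "wx": 0, "wy": 0, "wz": 0, "jaw": 0.6},
  {"x": 0, "y": 0, "z": -7.5, "wx": 0, "wy": 0, "wz": 0, "jaw": 0.6},
  {"x": 0, "y": 0, "z": -7.9, "wx": 0, "wy": 0, "wz": 0, "jaw": 0.6},
  {"x": 0, "y": 0, "z": -8.05, "wx": 0, "wy": 0, "wz": 0, "jaw": 0.6},
  {"x": 0, "y": 0, "z": -8.05, "wx": 0, "wy": 0, "wz": 0, "jaw": 0.6},
  {"x": 0, "y": 0, "z": -8.05, "wx": 0, "wy": 0, "wz": 0, "jaw": 0.6},
])

```text
time: 18.52
position: [0.4325, -0.284, 0.1035]
tcp_rot: [0.727, 0.679, 0.071, 0.077]
contact_force: [-0.7, -0.0, -2.3]
opening: 0.0092
gripper_force: 79.4
```

Emit:
jog_arm([
  {"x": 0, "y": 0, "z": -0.07, "wx": 0, "wy": 0, "wz": 0, "jaw": 0.6},
  {"x": 0, "y": 0, "z": -0.07, "wx": 0, "wy": 0, "wz": 0, "jaw": 0.6},
  {"x": 0, "y": 0, "z": -0.07, "wx": 0, "wy": 0, "wz": 0, "jaw": 0.6},
])

```text
time: 18.9
position: [0.4323, -0.2841, 0.1032]
tcp_rot: [0.727, 0.679, 0.071, 0.077]
contact_force: [-3.1, 1.9, 4.8]
opening: 0.009
gripper_force: 80.6
```

Emit:
jog_arm([
  {"x": 0, "y": 0, "z": -0.02, "wx": 0, "wy": 0, "wz": 0, "jaw": 1.5},
  {"x": 0, "y": 0, "z": 0, "wx": 0, "wy": 0, "wz": 0, "jaw": 3},
  {"x": 0, "y": 0, "z": 0, "wx": 0, "wy": 0, "wz": 0, "jaw": 5},
  {"x": 0, "y": 0, "z": 0, "wx": 0, "wy": 0, "wz": 0, "jaw": 5},
  {"x": 0, "y": 0, "z": 0, "wx": 0, "wy": 0, "wz": 0, "jaw": 5},
  {"x": 0, "y": 0, "z": 0, "wx": 0, "wy": 0, "wz": 0, "jaw": 5},
  {"x": -0.4, "y": 0.03, "z": 2, "wx": 0, "wy": 0, "wz": 0, "jaw": 5},
  {"x": -1.05, "y": 0.07, "z": 5, "wx": 0, "wy": 0, "wz": 0, "jaw": 5},
  {"x": -2.1, "y": 0.14, "z": 10, "wx": 0, "wy": 0, "wz": 0, "jaw": 5},
  {"x": -3.3, "y": 0.2, "z": 15.5, "wx": 0, "wy": 0, "wz": 0, "jaw": 5},
  {"x": -3.3, "y": 0.2, "z": 15.5, "wx": 0, "wy": 0, "wz": 0, "jaw": 5},
  {"x": -3.3, "y": 0.2, "z": 15.5, "wx": 0, "wy": 0, "wz": 0, "jaw": 5},
  {"x": -3.3, "y": 0.2, "z": 15.5, "wx": 0, "wy": 0, "wz": 0, "jaw": 5},
])

```text
time: 20.52
position: [0.3984, -0.2808, 0.2552]
tcp_rot: [0.727, 0.679, 0.07, 0.075]
contact_force: [-0.6, -0.6, 0.4]
opening: 0.0498
gripper_force: 0.0
```

Run:
```python
from h import *
from bench import imaging
import cv2
q,Rn,s=now(); print(q,s["contact_force"],s["opening"])
c=C["w10"]=wrist("w10"); C["w1"]=pickle.load(open("w1.pkl","rb"))
obs_seg=[((33,29,0),(33,-29,0)),((-63,-13,144),(-53,-13,146)),((-33,29,36),(33,29,0))]
for P in [(33,29,0),(33,-29,0),(-53,-13,146)]: print(P,proj("w10",pose([.482,-.2869,-.07],[P])).round(1))
g=c["image"].mean(2); 
for y in (140,160,170): r=g[y,300:385:3]; print(y,r.astype(int).tolist())
# change vs. the start picture, in the fixed cameras
for n in ("scene","side"):
    a=C[n]["image"].astype(int); b=imaging.snapshot(n)["image"].astype(int); m=(np.abs(a-b).max(2)>40).astype(np.uint8)
    k,l,st,ce=cv2.connectedComponentsWithStats(cv2.morphologyEx(m,cv2.MORPH_CLOSE,np.ones((3,3))))
    print(n,[(st[i].tolist()) for i in range(1,k) if st[i,4]>5])
    pickle.dump(b,open(n+"3.pkl","wb"))
```

```text
[ 0.39841874 -0.28077646  0.25515102] [-0.55405172 -0.58140173  0.44039506] 0.04977147599353429
(33, 29, 0) [[375.4 131.1]]
(33, -29, 0) [[372.8 180.4]]
(-53, -13, 146) [[331.2 216.5]]
140 [111, 114, 116, 115, 113, 118, 31, 34, 36, 59, 59, 58, 58, 60, 58, 59, 58, 59, 57, 58, 58, 58, 58, 58, 58, 124, 119, 122, 114]
160 [69, 71, 71, 71, 69, 70, 25, 28, 29, 29, 57, 56, 56, 57, 57, 56, 55, 57, 59, 58, 56, 58, 57, 58, 57, 121, 118, 121, 114]
170 [69, 69, 67, 70, 70, 70, 27, 29, 28, 30, 57, 56, 56, 56, 56, 57, 57, 56, 56, 57, 57, 58, 57, 56, 53, 120, 119, 121, 113]
scene [[146, 0, 20, 21, 215], [174, 0, 54, 93, 2592], [226, 4, 7, 4, 18], [217, 6, 12, 21, 85], [149, 23, 19, 13, 124], [164, 43, 6, 6, 25], [128, 51, 3, 4, 10], [236, 51, 14, 23, 171], [121, 54, 4, 4, 14], [114, 56, 4, 4, 13], [110, 69, 5, 4, 16], [176, 69, 4, 5, 11], [63, 74, 55, 55, 1515], [179, 84, 5, 4, 14], [172, 86, 4, 4, 13], [102, 90, 4, 4, 10], [245, 90, 8, 12, 55], [254, 91, 12, 22, 122], [229, 116, 3, 4, 8], [193, 122, 33, 48, 934], [106, 132, 47, 74, 1424], [104, 140, 10, 9, 74], [204, 166, 38, 90, 1740], [131, 172, 83, 85, 1738], [335, 232, 3, 2, 6], [328, 234, 3, 3, 7], [333, 238, 7, 3, 12], [330, 240, 2, 3, 6], [339, 244, 3, 3, 7]]
side [[82, 0, 248, 400, 23846], [117, 0, 19, 2, 21], [141, 0, 3, 3, 6], [89, 37, 3, 4, 6], [216, 69, 118, 171, 6320], [103, 74, 5, 21, 36], [143, 79, 15, 21, 106], [135, 81, 7, 19, 69], [112, 116, 34, 7, 126], [154, 124, 17, 62, 330], [110, 131, 47, 93, 1124], [315, 161, 4, 5, 17], [323, 163, 4, 2, 6], [144, 181, 5, 6, 17], [171, 183, 6, 29, 94], [341, 216, 13, 10, 74], [357, 218, 5, 8, 32], [177, 253, 10, 13, 52], [139, 266, 8, 8, 22]]
```

Run:
```python
from h import *
import cv2
t=[.566,.0071,np.radians(-18.6)]
for n in ("scene","side"):
    b=pickle.load(open(n+"3.pkl","rb")); a=C[n]["image"].astype(int)
    poly=proj(n,pose(t,[(-130,-63,46),(130,-63,46),(130,63,46),(-130,63,46)])).astype(np.int32); m=np.zeros(b.shape[:2],np.uint8); cv2.fillPoly(m,[poly],1)
    for nm,im in (("start",a),("end",b)):
        k,l,st,ce=cv2.connectedComponentsWithStats(((im.mean(2)>(125 if n=="scene" else 150))&(m>0)).astype(np.uint8))
        print(n,nm,[(st[i,4].item(),ce[i].round(1).tolist()) for i in range(1,k) if st[i,4]>3])
    D=(b.mean(2)-a.mean(2)); D[m>0]=0; w=(D>12).astype(np.uint8); k,l,st,ce=cv2.connectedComponentsWithStats(w)
    print("brighter",[(st[i,4].item(),ce[i].round(0).tolist()) for i in range(1,k) if 6<st[i,4]<120 and ce[i][1]>120])
```

```text
scene start [(9, [335.9, 232.3]), (10, [329.0, 234.8]), (10, [337.7, 238.7]), (10, [330.8, 241.0]), (12, [333.5, 245.5]), (10, [339.8, 245.0])]
scene end [(9, [333.0, 239.0])]
brighter [(8, [251.0, 158.0]), (12, [403.0, 189.0]), (8, [251.0, 267.0])]
side start [(8, [305.6, 199.1]), (5, [320.0, 200.0]), (15, [342.9, 217.5]), (16, [351.0, 218.5]), (31, [359.0, 221.6]), (14, [343.5, 222.7]), (15, [351.3, 223.7])]
side end [(15, [349.9, 221.5])]
brighter [(13, [302.0, 141.0]), (11, [317.0, 162.0]), (14, [325.0, 164.0]), (115, [174.0, 199.0]), (11, [162.0, 199.0]), (10, [145.0, 217.0]), (21, [142.0, 223.0]), (8, [324.0, 230.0]), (12, [133.0, 240.0]), (30, [183.0, 252.0]), (36, [325.0, 270.0]), (11, [353.0, 298.0])]
```

```bash
python3 -c "
from bench import workorder; print(workorder.hand_in())"
```

```text
the job is handed in; nothing more can be done
None
```

The job is handed in: five balls are in the glass column and one is still in the tray. The scoop stands empty and released on the bare bench, and the bottle, jar and filter show no change in the camera images.

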